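# Change the comparator over from the flat anvil to the index spindle

## Robot

A 7-joint arm with a two-finger parallel gripper is mounted at the origin on the work surface. World frame = base frame: x ahead of the robot, y to its left, z up, the work surface at z = 0. Lengths are in mm, angles in rad, forces in N, time in s.
With the tool pointing down it reaches from about 400 to 875 mm from the base axis. Payload 4.4 kg.
Tool frame: the origin (TCP) lies on the centre line of the jaws, within the pads' length; the fingertips stand 25 mm ahead of it and the grasp point (between the pads) lies 6 mm ahead of it (ctrl.finger_overhang is the distance from the TCP to the fingertips, in mm); z points along the fingers, y is the line along which they close (so a half turn about z gives the same grasp; the last joint's range is limited). The gripper opens to 85 mm and grips with 20 to 120 N. Pads are 22 mm wide; open, the fingers measure 114 mm over their backs; the gripper's body (76 mm by 85 mm) begins 54 mm behind the grasp point. The pads swing forward as they close: fully open they stand 13 mm farther back than shut.
Start: joints at [-1.194, 0.628, 0.038, 1.517, -0.027, 0.996, -0.02], TCP at [278.486, 587.335, 256.313] pointing down, gripper open.
Joint ranges: [-3.06, 3.06], [-0.37, 2.12], [-1.25, 1.32], [0.18, 2.47], [-1.1, 4.24], [0.23, 1.98], [-2.94, 2.94]. Speed limits (rad/s): [2.57, 2.57, 3.14, 3.14, 3.14, 3.14, 3.14].

## Interface

Orientations are given as [roll, pitch, yaw] about the fixed x, y, z axes, in that order (R = Rz(yaw) Ry(pitch) Rx(roll)).
In Python, from cell import ctrl gives the robot as it stands. The module is installed in compiled form; this text tells all that it offers.
- The arm moves only by the tool play_rows, never from a script. Its argument "targets" is a list of rows, each a list of 5 numbers: the closure, from 0 (fully open) to 1 (shut), then the shift along the tool's x, y, z in cm, then the turn about the tool's z in degrees. In form: [[gripper, dx, dy, dz, spin], ...]. A call has 1 to 10 rows; each row is the pose to reach, as a shift and turn from the pose commanded when the call began, along the tool's axes at that moment; what a row does not reach only later rows make up. A row lasts 1/10 s, in which the tool goes at most 50 mm and 8.59 degrees, less where a joint would pass 70% of its speed; a pose out of reach is approached as far as the arm can. A call with a gripper value outside its range is refused whole. The fingers move at their own pace and stop on an object; the grip force is fixed at half the most. Time passes only in rows, so rows that repeat a pose let the fingers close. It gives the time, the measured TCP pose, the force, the opening and the grip force at its end, in the units of the state.
- ctrl.read_state(): the state, without advancing time (a new reading comes with each control period).
- ctrl.get_image(name): name is "scene" or "top" or "wrist"; returns (picture, depth): 480x640x3 uint8, red, green, blue; 480x640 float32, mm along the optical axis (not along the pixel's ray), 0 where there is no reading.
- ctrl.calibration(name): a dict with "vfov" (degrees; the focal length in pixels is half the picture's height over the tangent of half this angle, whatever the lens; pixels are square), "cx", "cy" (the principal point, pixels), "k1" (the pictures are not rectified: a ray, as slopes to the right and down, at radius r is drawn at 1 + k1 r^2 times it, then the intrinsics apply), "extrinsics" (4x4, takes a point from camera to world coordinates); the wrist camera has in their place "mount" (4x4, takes a point from camera to tool coordinates, whose origin is the TCP and whose axes are the flange's). Camera axes: x right, y down, z forward; pixel columns grow to the right and rows downward; lengths in mm; the calibration is good to about 2 mm. A picture is of the moment at which its call begins: read the wrist's pose just before it. calibration takes no time and is no camera call.
- ctrl.finish_job(): hands the job in; it is judged then, once.
Trained networks look in the newest picture that a camera, given by its name, has taken for a name from the list of things; names that differ only in an ending like _2 or _b are one class to them, and where a whole thing is asked for, a point or a joint stands for the part that bears it (a point fixed in the world has none). Each returns a list of dicts, best first, with "confidence" (0 to 1); they miss things now and then, are a little off and sometimes report something else, mostly with a low value. They report only what shows in the picture. A call takes as long as a camera call.
- ctrl.search_frame(camera, name): "bbox" ([left, top, right, bottom] in pixels, round what is visible of it).
- ctrl.trace(camera, name): "pixels" (480x640 bool, what is visible of it) and "bbox" ([left, top, right, bottom] in pixels, round what is visible of it).
The state is a dict: "clock": time; "qpos": joint angles; "qd": joint speeds; "tau": joint torques, N m; "eef_pos": TCP position; "tool_rot": TCP orientation; "force": force on the tool from outside, world axes, zero at the start; "torque": the same for the moment, N m; "width": finger opening in mm; "gripper_force": force on a finger pad.
Only numpy, scipy, OpenCV 4.12 (cv2) and the standard library are available. Lean on these libraries where they do the work, as an engineer would, in place of code of your own. Each camera call takes 0.05 s, during which the arm holds its last target. There are 200 camera calls.

## Task

Change the comparator over for the next lot: press the yellow catch, draw the brass carrier out of the dovetail and lay it flat in the wooden tray; then slide the blue carrier into the dovetail, fully home until the catch clicks up, and then lower the index plate over its spindle and pin until it lies flat on the carrier. At any time, clear away the lot just measured by standing each pot upright in the tray of its lid's colour. Leave the other things on the bench where they are.

Things in the scene. Friction and masses are not known exactly. Their poses are not given: they have to be found in the camera images.
- stand: Comparator stand, fixed: dark green-grey cast base, 270 x 124 mm; at its +x end, 135 mm from the origin, a column 265 mm high with a dial gauge swung to the back. Origin on the bench below the middle of the dovetail bed. +x is the way a carrier slides in; the mouth faces -x, roughly to the robot. The flat bed floor, 30 mm above the bench, runs on to x = -100 mm as an apron to set a carrier on.
- bed (a point): Middle of the bed floor, 30 mm above the stand's origin; stand's axes. Overhanging rails 8 mm high from x = -20 to +34 mm, 1.5 mm clear of a carrier's foot each side; their mouth flares from x = -20 to -35 mm, to about 4 mm more each side. A carrier is clear to lift once drawn 70 mm out. A sprung ejector (about 5 N) pushes an unlocked carrier 12 mm out; a stop is 3 mm past home.
- home (a point): Where the middle of a carrier's grip fin is when the carrier is home and locked (give or take 1 mm): at (-58, 0, 62) mm in the stand's frame; the carrier's axes then match the stand's.
- catch (a joint): Sprung catch beside the bed: 0 = up, 0.009 m = fully down. Pressed down 7 mm or more (5 to 9 N) it frees a locked carrier, which the ejector then pushes 12 mm out, so the catch can be let go and the carrier drawn out by its fin. A carrier pushed in rides over the catch's ramp (it dips over the last 36 mm), and it clicks back up to 0 in front of the carrier's lug when home.
- catch_pad (a point): Middle of the top face of the catch's yellow thumb pad, 22 x 22 mm, 62 mm above the bench when up, at (-24, 60) mm in the stand's frame. Press it straight down.
- flat_carrier_grip (a point): Upright grey grip fin of the brass-coloured carrier (low steel anvil disc 44 mm across, 6 mm high): 12 mm thick (x), 30 wide (y), 32 tall, at the plate's -x end. This point is its middle: 32 mm above the foot's underside, 16 above the plate's top. +x runs from the fin to the working end. Take it from above, fingers closing along its x. It starts locked in the dovetail.
- spindle_carrier_grip (a point): Upright grey grip fin of the blue carrier (spindle and pin): 12 mm thick (x), 30 wide (y), 32 tall, at the plate's -x end. This point is its middle: 32 mm above the foot's underside, 16 above the plate's top. +x runs from the fin to the working end. Take it from above, fingers closing along its x. It starts in the wooden tray.
- spindle_foot (a point): Foot of the blue carrier's steel spindle (10 mm thick, 26 high), level with the plate's top, on the spindle's axis. 22 mm along +x a brass pin, 5 mm thick, 12 high. Both carriers, 0.25 kg: plate 105 x 56 x 7 mm on a dovetail foot 9 mm deep, 56 long, 43 wide; a lug sticks out 18 mm at +y. The foot's middle is 58 mm along +x from the fin's, on the spindle's axis.
- index_plate_mid (a point): Aluminium index plate, 0.11 kg: round toothed flange 60 mm across, 6 thick; on it a square hub 24 x 24 mm, up to 34 mm. A 12.4 mm bore runs through the hub; an 8 mm hole (black) in the flange lies 22 mm along +x, a red mark on the -x side. This point is the hub's axis, 17 mm above the underside. Seated, its underside lies on the blue carrier's top, +x along the carrier's.
- carrier_tray: Wooden tray, felt-lined, fixed, 145 mm (x) x 220 mm (y), walls 5 mm thick and 15 mm high, floor 5 mm above the bench. Origin under its middle. The blue carrier starts in its +y half, fin towards -x; the -y half is free.
- green_tray: Green metal tray, fixed, 170 mm (x) x 110 mm (y), walls 3 mm thick and 8 mm high, floor 3 mm above the bench. Origin under its middle.
- red_tray: Red metal tray, fixed, same size as the green one: 170 x 110 mm, walls 3 mm thick and 8 mm high, floor 3 mm up. Origin under its middle.
- green_pot1_mid (a point): Glass pot of brass parts with a green lid, 40 mm across, 34 mm high, 70 g, heavy at the bottom; this point is its middle, 17 mm up; z along its axis. May be absent. It stands on the bench pad.
- red_pot1_mid (a point): Glass pot of brass parts with a red lid, 40 mm across, 34 mm high, 70 g, heavy at the bottom; this point is its middle, 17 mm up; z along its axis. May be absent. It stands on the bench pad.
- green_pot2_mid (a point): Glass pot of brass parts with a green lid, 40 mm across, 34 mm high, 70 g, heavy at the bottom; this point is its middle, 17 mm up; z along its axis. May be absent. It stands on the bench pad.
- red_pot2_mid (a point): Glass pot of brass parts with a red lid, 40 mm across, 34 mm high, 70 g, heavy at the bottom; this point is its middle, 17 mm up; z along its axis. May be absent. It stands on the bench pad.
- green_pot3_mid (a point): Glass pot of brass parts with a green lid, 40 mm across, 34 mm high, 70 g, heavy at the bottom; this point is its middle, 17 mm up; z along its axis. May be absent. It stands on the bench pad.
- red_pot3_mid (a point): Glass pot of brass parts with a red lid, 40 mm across, 34 mm high, 70 g, heavy at the bottom; this point is its middle, 17 mm up; z along its axis. May be absent. It stands on the bench pad.
- micrometer: Green bench micrometer, not part of the job; must be left where it is.
- parts_jar: Glass jar with a brass lid, not part of the job; must be left where it is.
- glue_bottle: Small red glue bottle with a white cap, not part of the job; must be left where it is.
- tweezers: Steel tweezers, not part of the job; must be left where it is.
- loupe: Black eye loupe, not part of the job; must be left where it is.
- dial_box: Flat pink box of watch dials, not part of the job; must be left where it is.

How it is judged (in metres and radians):
On the way, in this order (a step that is already met when the one before it is completed fails the run):
1. the brass carrier, freed from the dovetail, lies flat in the wooden tray (x of flat_carrier_grip in the frame of carrier_tray between -0.075 and 0.075 m and y of flat_carrier_grip in the frame of carrier_tray between -0.105 and 0.105 m and z of flat_carrier_grip in the frame of carrier_tray between 0.034 and 0.0405 m and angle between flat_carrier_grip's own z axis and vertical below 0.06 rad), for 0.2 s.
2. the blue carrier is home in the dovetail and the catch has clicked up (x of spindle_carrier_grip in the frame of stand between -0.062 and -0.0545 m and y of spindle_carrier_grip in the frame of stand between -0.005 and 0.005 m and z of spindle_carrier_grip in the frame of stand between 0.058 and 0.066 m and value of joint catch below 0.002 m), for 0.3 s.
3. the index plate lies flat on the locked blue carrier, over spindle and pin (all of step 2 and horizontal distance between index_plate_mid and spindle_foot below 0.003 m and z of index_plate_mid in the frame of spindle_foot between 0.0145 and 0.019 m and angle between index_plate_mid's own z axis and vertical below 0.05 rad and angle between the x axis of index_plate_mid and the x axis of spindle_foot, either way round below 0.12 rad), for 0.2 s.
At the end, for the whole second after the job is handed in: Brass carrier flat on the wooden tray's floor; blue carrier home in the dovetail (4 mm along, 5 mm across), catch up; index plate flat on it over spindle and pin (centred within 3 mm, height within 2 mm); every pot present upright on the floor of the tray of its colour (all of step 1 and all of step 3 and x of green_pot1_mid in the frame of green_tray between -0.075 and 0.075 m and y of green_pot1_mid in the frame of green_tray between -0.045 and 0.045 m and z of green_pot1_mid in the frame of green_tray between 0.0165 and 0.0235 m and angle between each of green_pot1_mid, red_pot1_mid, green_pot2_mid, red_pot2_mid, green_pot3_mid, red_pot3_mid's own z axis and vertical below 0.1 rad and x of red_pot1_mid in the frame of red_tray between -0.075 and 0.075 m and y of red_pot1_mid in the frame of red_tray between -0.045 and 0.045 m and z of red_pot1_mid in the frame of red_tray between 0.0165 and 0.0235 m and x of green_pot2_mid in the frame of green_tray between -0.075 and 0.075 m and y of green_pot2_mid in the frame of green_tray between -0.045 and 0.045 m and z of green_pot2_mid in the frame of green_tray between 0.0165 and 0.0235 m and x of red_pot2_mid in the frame of red_tray between -0.075 and 0.075 m and y of red_pot2_mid in the frame of red_tray between -0.045 and 0.045 m and z of red_pot2_mid in the frame of red_tray between 0.0165 and 0.0235 m and x of green_pot3_mid in the frame of green_tray between -0.075 and 0.075 m and y of green_pot3_mid in the frame of green_tray between -0.045 and 0.045 m and z of green_pot3_mid in the frame of green_tray between 0.0165 and 0.0235 m and x of red_pot3_mid in the frame of red_tray between -0.075 and 0.075 m and y of red_pot3_mid in the frame of red_tray between -0.045 and 0.045 m and z of red_pot3_mid in the frame of red_tray between 0.0165 and 0.0235 m); the robot touches nothing.
It fails at once if a bystander is moved more than 25 mm (distance of any of micrometer, parts_jar, glue_bottle, tweezers, loupe, dial_box from where it was at the start of the episode above 0.025 m).
Of green_pot1, red_pot1, green_pot2, red_pot2, green_pot3, red_pot3 only 4 to 6 are there at a start; the rules pass over those that are not, and their reading is None.
At some moment in a run one of green_pot1, red_pot1, green_pot2, red_pot2, green_pot3, red_pot3 may be knocked a few centimetres aside while the robot is not near it.
Once in a run the grip may slacken for a moment while it holds something.
It also fails if it takes over 208 s, if anything falls off the work surface, if the arm or the gripper's body presses on something with over 40 N, if the wrist force passes 120 N, or if a joint passes its speed limit or range.

## Working session

There is one attempt and no reset: what is moved stays moved. The work goes in short steps, Python scripts to look and compute and a tool call to move; the robot and the scene stay as the last step left them, time stands still between calls to the robot, and variables do not carry over. Pictures are saved under pics/ and viewed, at most 14 in all, crops included, and the job is handed in when it is done.

Besides the shell and the picture viewer there is one more tool, called after ">>>" by a JSON object that holds its "api" and its "payload". play_rows: Moves the arm, as the interface text tells. Its arguments: {"type":"object","properties":{"targets":{"type":"array"}},"required":["targets"]}

```bash
mkdir -p pics
cat > h.py <<'E'
import numpy as np, cv2
from cell import ctrl
from scipy.spatial.transform import Rotation as R
def tool():
    s=ctrl.read_state(); T=np.eye(4); r=np.array(s["tool_rot"])
    T[:3,:3]=R.from_euler('xyz',r).as_matrix() if r.shape==(3,) else r
    T[:3,3]=s["eef_pos"]; return T
def grab(n):
    T=tool(); p,d=ctrl.get_image(n); c=ctrl.calibration(n)
    E=np.array(c["extrinsics"]) if "extrinsics" in c else T@np.array(c["mount"])
    return p,d,c,E
def rays(c,uv):
    f=240/np.tan(np.radians(c["vfov"])/2); uv=np.atleast_2d(uv).astype(float)
    K=np.array([[f,0,c["cx"]],[0,f,c["cy"]],[0,0,1]])
    return cv2.undistortPoints(uv[:,None],K,np.array([c["k1"],0,0,0,0.]))[:,0]
def at_z(c,E,uv,z):   # intersect pixel rays with world height z
    r=rays(c,uv); d=np.c_[r,np.ones(len(r))]@E[:3,:3].T
    return E[:3,3]+d*((z-E[2,3])/d[:,2])[:,None]
def by_depth(c,E,uv,dep):
    r=rays(c,uv); return (np.c_[r,np.ones(len(r))]*np.asarray(dep)[:,None])@E[:3,:3].T+E[:3,3]
def cloud(c,E,d):
    v,u=np.mgrid[0:480,0:640]
    P=by_depth(c,E,np.c_[u.ravel(),v.ravel()],d.ravel()).reshape(480,640,3); P[d<=0]=np.nan; return P
def project(c,E,P):
    f=240/np.tan(np.radians(c["vfov"])/2); Q=(np.atleast_2d(P)-E[:3,3])@E[:3,:3]
    s=Q[:,:2]/Q[:,2:]; s=s*(1+c["k1"]*(s**2).sum(1,keepdims=True)); return s*f+[c["cx"],c["cy"]]
def save(n,p): cv2.imwrite(f"pics/{n}.png",cv2.cvtColor(p,cv2.COLOR_RGB2BGR))
def go(x,y,yawdeg=None):
    "print tool-frame shift (cm) to world xy"
E
python3 - <<'E'
from h import *
s=ctrl.read_state(); print({k:np.round(s[k],3) for k in("clock","eef_pos","tool_rot","force","width")}, ctrl.finger_overhang)
for n in("top","scene"):
    p,d,c,E=grab(n); save(n+"0",p); print(n,{k:c[k] for k in("vfov","cx","cy","k1")},E.round(2).tolist())
    P=cloud(c,E,d); np.savez(n+"0.npz",P=P,p=p,d=d)
    for o in["stand","catch_pad","flat_carrier_grip","spindle_carrier_grip","spindle_foot","index_plate_mid","carrier_tray","green_tray","red_tray","green_pot1_mid","red_pot1_mid","micrometer","parts_jar","glue_bottle","tweezers","loupe","dial_box"]:
        for r in ctrl.trace(n,o):
            if r["confidence"]<.3: continue
            m=r["pixels"]; q=P[m]; q=q[~np.isnan(q[:,0])]
            print(o,round(r["confidence"],2),np.round(r["bbox"]).astype(int).tolist(),np.median(q,0).round() if len(q) else "", np.nanpercentile(q[:,2],95).round() if len(q) else "")
p,d,c,E=grab("wrist");print(np.array(c["mount"]).round(3).tolist(),c["vfov"])
E
```

```text
{'clock': np.float64(0.0), 'eef_pos': array([278.209, 586.846, 255.419]), 'tool_rot': array([-3.14 ,  0.   ,  2.699]), 'force': array([-0.248, -0.722, -0.015]), 'width': np.float64(85.633)} 25.0
top {'vfov': 45.395054423746515, 'cx': 321.915484323431, 'cy': 241.43999132696166, 'k1': -0.060666278151886945} [[0.01, -1.0, 0.08, 482.75], [-1.0, -0.01, 0.01, 27.51], [-0.01, -0.08, -1.0, 1298.65], [0.0, 0.0, 0.0, 1.0]]
stand 0.87 [281, 89, 357, 283] [675.  38.  30.] 240.0
catch_pad 0.45 [286, 235, 298, 249] [583. 106.  58.] 64.0
flat_carrier_grip 0.8 [296, 218, 332, 271] [581.  55.  46.] 75.0
spindle_carrier_grip 0.87 [152, 272, 188, 322] [465. 361.  20.] 50.0
spindle_foot 0.57 [155, 271, 189, 321] [465. 362.  20.] 50.0
index_plate_mid 0.55 [220, 211, 247, 240] [626. 238.   6.] 34.0
carrier_tray 0.79 [143, 259, 248, 330] [465. 300.   5.] 15.0
green_tray 0.66 [272, 329, 290, 345] [375. 128.  30.] 36.0
green_tray 0.62 [387, 206, 439, 280] [ 589. -170.    2.] 7.0
green_tray 0.37 [217, 211, 245, 237] [625. 240.   6.] 34.0
red_tray 0.57 [451, 198, 499, 277] [ 602. -314.    2.] 7.0
green_pot1_mi
[... 1761 characters left out ...]
8, 291] [ 457. -324.   31.] 35.0
green_pot1_mid 0.57 [353, 225, 365, 238] [587. 105.  49.] 64.0
red_pot1_mid 0.83 [221, 243, 238, 263] [ 448. -190.   31.] 35.0
micrometer 0.74 [412, 226, 483, 257] [719. 283.  13.] 55.0
parts_jar 0.68 [290, 311, 317, 352] [ 771. -175.   51.] 73.0
glue_bottle 0.54 [255, 337, 267, 368] [ 757. -273.   42.] 79.0
tweezers 0.65 [281, 216, 296, 225] [391.   9.   5.] 8.0
tweezers 0.64 [402, 223, 417, 232] [623. 229.  28.] 36.0
loupe 0.49 [318, 187, 326, 207] [383. 123.  21.] 35.0
dial_box 0.67 [447, 198, 479, 216] [630. 428.  14.] 17.0
[[-0.001, -0.95, -0.313, 79.784], [1.0, -0.001, 0.0, -0.002], [-0.0, -0.313, 0.95, -117.632], [0.0, 0.0, 0.0, 1.0]] 62.56918256956096
```

Run:
```python
from h import *
p=np.load("top0.npz")["p"]; q=cv2.resize(p[80:380,130:530],(800,600),interpolation=cv2.INTER_CUBIC); save("topz",q)
```

```text
(no output)
```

View pics/topz.png

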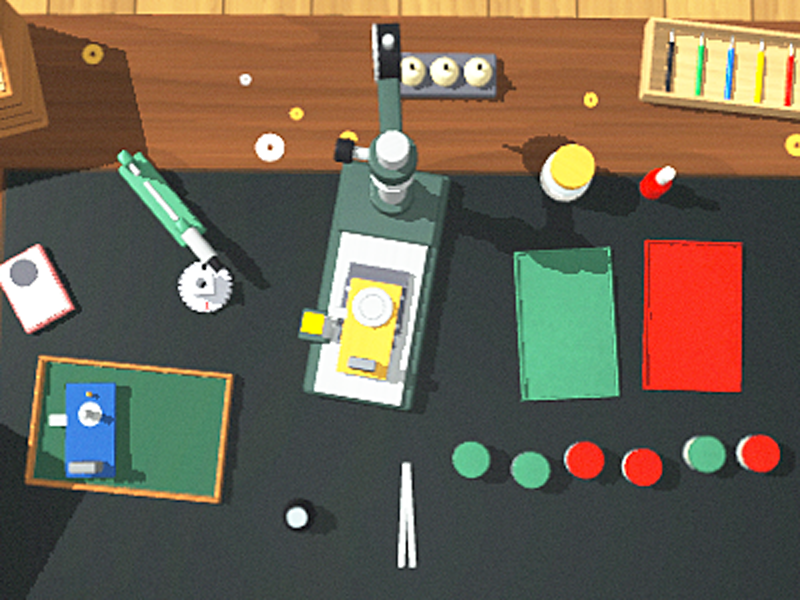

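The top view shows six pots in a row, at zoom positions g(471,459), g(531,469), r(584,460), r(642,467), g(705,453) and r(758,453). The brass carrier is in the stand at (370,310), the blue one is in the tray at (90,430), and the index plate is at (206,285). Next I'll fit shapes to get positions.

Run:
```python
from h import *
Z=np.load("top0.npz"); p,P=Z["p"],Z["P"]; c=ctrl.calibration("top");E=np.array(c["extrinsics"])
hsv=cv2.cvtColor(p,cv2.COLOR_RGB2HSV); H,S,V=[hsv[...,i].astype(int) for i in range(3)]
def rect(name,mask,box,z):
    x0,y0,x1,y1=[int(130+b/2) if i%2==0 else int(80+b/2) for i,b in enumerate(box)]
    m=np.zeros_like(mask); m[y0:y1,x0:x1]=mask[y0:y1,x0:x1]
    n,l,st,_=cv2.connectedComponentsWithStats(m.astype(np.uint8)); k=1+st[1:,4].argmax(); v,u=np.nonzero(l==k)
    q=at_z(c,E,np.c_[u,v],z)[:,:2]; r=cv2.minAreaRect(q.astype(np.float32))
    print(name,len(q),"ctr",np.round(r[0],1),"size",np.round(r[1],1),"ang",round(r[2],1),"depthz",np.nanmedian(P[v,u,2]).round(1))
red=((H<8)|(H>172))&(S>150); grn=(H>55)&(H<90)&(S>90)
rect("gtray",grn,(500,235,630,410),5);rect("rtray",red,(635,230,750,400),5)
for n,m,x,y in[("g",grn,471,459),("g",grn,531,469),("r",red,584,460),("r",red,642,467),("g",grn,705,453),("r",red,758,453)]:
    rect("pot "+n,m,(x-28,y-28,x+28,y+28),34)
blue=(H>95)&(H<125)&(S>150); yel=(H>18)&(H<33)&(S>150)
rect("blue",blue,(50,370,130,485),21);rect("brass",yel,(335,260,410,380),46+7-7);rect("pad",yel,(295,300,330,340),62)
rect("apron",(S<60)&(V>150),(300,220,450,410),30)
rect("felt",(H>55)&(H<95)&(S>80),(40,365,230,495),5)
rect("wood",(P[...,2]>9)&(P[...,2]<19)&(S>60),(20,345,240,510),15)
rect("index",(S<60)&(V>120),(165,245,245,320),6)
rect("idxhub",(P[...,2]>26)&(P[...,2]<44),(165,245,245,320),34)
rect("bluefin",(P[...,2]>40)&(P[...,2]<60),(50,450,130,485),53)
rect("brassfin",(P[...,2]>66)&(P[...,2]<90)&(S<90),(330,345,390,380),78)
rect("base",(P[...,2]>20)&(P[...,2]<40),(290,160,460,415),30)
```

```text
gtray 3703 ctr [ 590.1 -170.2] size [170.8 112.5] ang 3.0 depthz 2.1
rtray 3704 ctr [ 600.7 -313.2] size [112. 171.] ang 89.1 depthz 2.0
pot g 274 ctr [436.7 -60.5] size [37.1 39.5] ang 0.5 depthz 32.7
pot g 270 ctr [ 426.4 -127.5] size [37.1 37.3] ang 0.2 depthz 32.5
pot r 268 ctr [ 436.7 -186.8] size [37.4 39.4] ang 90.0 depthz 32.1
pot r 280 ctr [ 430.6 -249.6] size [39.3 39.8] ang 0.4 depthz 32.4
pot g 280 ctr [ 444.2 -320.5] size [39.4 40. ] ang 0.3 depthz 31.9
pot r 281 ctr [ 446.7 -380.5] size [39.5 40.3] ang 0.3 depthz 32.2
blue 933 ctr [464.8 362.6] size [104.5  56.3] ang 0.8 depthz 20.1
brass 711 ctr [579.2  53.3] size [ 56.2 103.7] ang 79.9 depthz 44.9
pad 105 ctr [583.  113.5] size [22.4 21.7] ang 81.1 depthz 61.0
apron 2195 ctr [591.9  51.8] size [ 99.2 180.7] ang 80.8 depthz 29.5
felt 3899 ctr [466.8 321.9] size [204.6 130.8] ang 85.2 depthz 4.5
wood 727 ctr [465.9 321.6] size [223.9 145.2] ang 85.2 depthz 13.7
index 582 ctr [638.2 240.4] size [75.6 59.5] ang 0.5 depthz 7.0
idxhub 100 ctr [628.6 238. ] size [24.2 24.6] ang 7.1 depthz 32.7
bluefin 88 ctr [423.9 361.2] size [10.8 30.8] ang 0.8 depthz 51.4
brassfin 78 ctr [539.2  59.8] size [29.2 12.1] ang 79.3 depthz 76.8
base 4132 ctr [631.4  52.9] size [137.1 266.8] ang 81.0 depthz 28.8
```

```bash
cat >> h.py <<'E'
def plan(wps,start=None):
    "wps: (x,y,z,yawdeg); prints shift cm (tool x,y,z) and spin deg, each from the previous one"
    if start is None:
        T=tool(); start=(*T[:3,3],np.degrees(np.arctan2(T[1,0],T[0,0])))
    for w in wps:
        a=np.radians(start[3]); d=np.array(w[:3])-start[:3]
        t=np.array([[np.cos(a),np.sin(a)],[np.sin(a),-np.cos(a)]])@d[:2]
        sp=(start[3]-w[3]+180)%360-180
        print("to",np.round(w,1),"shift",np.round([t[0]/10,t[1]/10,-d[2]/10],2),"spin",round(sp,1),"mm",round(np.linalg.norm(d)))
        start=w
E
python3 - <<'E'
from h import *
plan([(583,113.5,200,80.8),(583,113.5,90,80.8)])
E
```

```text
to [583.  113.5 200.   80.8] shift [-47.82 -29.77   5.63] spin 73.8 mm 566
to [583.  113.5  90.   80.8] shift [ 0.  0. 11.] spin 0.0 mm 110
```

>>> {"api": "play_rows", "payload": {"targets": [[0.5, -2.4, -1.5, 0, 4], [0.7, -6.2, -3.9, 0, 10], [1, -10.5, -6.5, 0, 17], [1, -14.8, -9.2, 0, 24], [1, -19.1, -11.9, 0, 31], [1, -23.4, -14.6, 0, 38], [1, -27.7, -17.2, 0, 45], [1, -32, -19.9, 0, 52], [1, -35.5, -22.1, 1, 58], [1, -37, -23, 2, 60]]}}

```text
clock: 2.85
eef_pos: [517.2, 215.6, 236.8]
tool_rot: [3.139, 0.002, 1.642]
force: [-0.8, 0.0, -0.2]
width: 0.1
gripper_force: 0.0
```

Run:
```python
from h import *
plan([(575,100,210,80.8),(583,113.5,90,80.8)])
```

```text
to [575.  100.  210.   80.8] shift [-11.95   4.94   2.68] spin 13.3 mm 132
to [583.  113.5  90.   80.8] shift [ 1.46  0.57 12.  ] spin 0.0 mm 121
```

>>> {"api": "play_rows", "payload": {"targets": [[1, -4, 1.6, 0.8, 5], [1, -8, 3.2, 1.8, 10], [1, -11, 4.5, 2.5, 13.3], [1, -11.95, 4.94, 2.7, 13.3], [1, -11.95, 4.94, 2.7, 13.3], [1, -11.95, 4.94, 2.7, 13.3]]}}

```text
clock: 3.45
eef_pos: [572.5, 107.9, 209.1]
tool_rot: [-3.14, -0.001, 1.422]
force: [0.3, 0.5, -0.5]
width: -0.0
gripper_force: 0.0
```

Run:
```python
from h import *
p,d,c,E=grab("wrist"); save("w1",p); np.savez("w1.npz",p=p,d=d,E=E)
P=cloud(c,E,d); hsv=cv2.cvtColor(p,cv2.COLOR_RGB2HSV); H,S,V=[hsv[...,i].astype(int) for i in range(3)]
def rect(n,m,z):
    k,l,st,_=cv2.connectedComponentsWithStats(m.astype(np.uint8)); i=1+st[1:,4].argmax(); v,u=np.nonzero(l==i)
    q=at_z(c,E,np.c_[u,v],z)[:,:2]; r=cv2.minAreaRect(q.astype(np.float32)); print(n,np.round(r[0],1),np.round(r[1],1),round(r[2],1),np.nanmedian(P[v,u,2]).round(1))
yel=(H>16)&(H<34)&(S>140)
rect("pad",yel&(P[...,2]>55)&(P[...,2]<70),62)
rect("brass",yel&(P[...,2]>38)&(P[...,2]<52),46)
rect("fin",(P[...,2]>72)&(P[...,2]<84)&(S<90),78)
print(ctrl.read_state()["eef_pos"])
```

```text
pad [583.2 114. ] [21.6 21. ] 81.4 61.9Traceback (most recent call last):
  File "<stdin>", line 9, in <module>
  File "<stdin>", line 5, in rect
ValueError: attempt to get argmax of an empty sequence
```

View pics/w1.png

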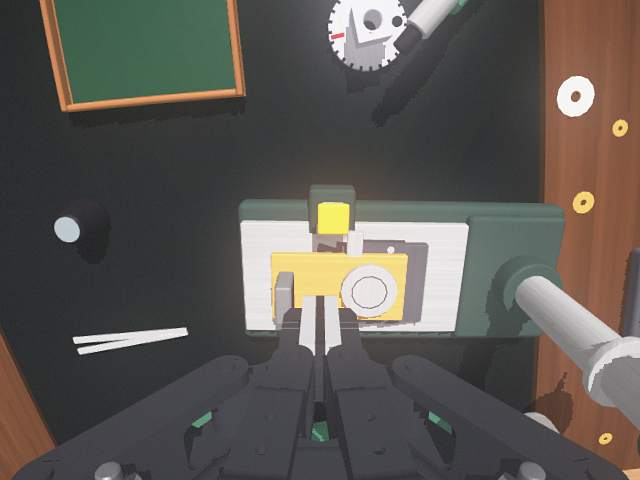

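The wrist view shows the yellow pad at (333,218), the fin at (285,298) and the brass plate between them. The pad measures (583,114) at z 62, which matches the top view.

Run:
```python
from h import *
d=np.load("w1.npz");p=d["p"];c=ctrl.calibration("wrist");E=d["E"]
hsv=cv2.cvtColor(p,cv2.COLOR_RGB2HSV)
yel=((hsv[...,0]>16)&(hsv[...,0]<34)&(hsv[...,1]>140)); 
P=cloud(c,E,d["d"]); print("fin top z",np.nanmedian(P[285:300,282:288,2]),"plate z",np.nanmedian(P[262:275,300:340,2]),"floor",np.nanmedian(P[240:320,250:265,2]))
# plate top edge (+y edge) line and fin
v0=[np.nonzero(yel[245:275,u])[0].min()+245 for u in range(290,345,1)if yel[245:275,u].any()]
q=at_z(c,E,np.c_[np.r_[290:290+len(v0)],v0],46); f=np.polyfit(q[:,0],q[:,1],1); print("edge yaw",np.degrees(np.arctan(f[0])))
print("fin", at_z(c,E,[[285,285],[276,275],[294,273]],78).round(1).tolist())
plan([(583.5,114,95,80.8),(583.5,114,78,80.8),(583.5,114,140,80.8),(528,62,140,80.8),(528,62,74,80.8)])
```

```text
fin top z 77.6819056048692 plate z 45.87262881998538 floor 29.90825093198447Traceback (most recent call last):
  File "<stdin>", line 8, in <module>
  File "h.py", line 17, in at_z
    r=rays(c,uv); d=np.c_[r,np.ones(len(r))]@E[:3,:3].T
  File "h.py", line 15, in rays
    return cv2.undistortPoints(uv[:,None],K,np.array([c["k1"],0,0,0,0.]))[:,0]
           ~~~~~~~~~~~~~~~~~~~^^^^^^^^^^^^^^^^^^^^^^^^^^^^^^^^^^^^^^^^^^^
cv2.error: OpenCV(4.12.0) /io/opencv/modules/calib3d/src/undistort.dispatch.cpp:347: error: (-215:Assertion failed) CV_IS_MAT(_src) && CV_IS_MAT(_dst) && (_src->rows == 1 || _src->cols == 1) && (_dst->rows == 1 || _dst->cols == 1) && _src->cols + _src->rows - 1 == _dst->rows + _dst->cols - 1 && (CV_MAT_TYPE(_src->type) == CV_32FC2 || CV_MAT_TYPE(_src->type) == CV_64FC2) && (CV_MAT_TYPE(_dst->type) == CV_32FC2 || CV_MAT_TYPE(_dst->type) == CV_64FC2) in function 'cvUndistortPointsInternal'
```

Heights match the text. Planning the press.

Run:
```python
from h import *
plan([(583.5,114,95,80.8),(583.5,114,78,80.8),(583.5,114,140,80.8),(528,62,140,80.8),(528,62,74,80.8)])
print(tool()[:3,3],ctrl.read_state()["tool_rot"])
```

```text
to [583.5 114.   95.   80.8] shift [ 0.72  1.01 11.43] spin 0.7 mm 115
to [583.5 114.   78.   80.8] shift [0.  0.  1.7] spin 0.0 mm 17
to [583.5 114.  140.   80.8] shift [ 0.   0.  -6.2] spin 0.0 mm 62
to [528.   62.  140.   80.8] shift [-6.02 -4.65 -0.  ] spin 0.0 mm 76
to [528.   62.   74.   80.8] shift [0.  0.  6.6] spin 0.0 mm 66
[572.45811912 108.37870381 209.31235445] [-3.14065248e+00 -1.66494081e-03  1.42289074e+00]
```

>>> {"api": "play_rows", "payload": {"targets": [[1, 0.2, 0.3, 3, 0.7], [1, 0.5, 0.7, 7, 0.7], [1, 0.72, 1, 10.5, 0.7], [1, 0.72, 1, 11.4, 0.7], [1, 0.72, 1, 11.4, 0.7], [1, 0.72, 1, 12, 0.7], [1, 0.72, 1, 12.6, 0.7], [1, 0.72, 1, 13.1, 0.7], [1, 0.72, 1, 13.1, 0.7], [1, 0.72, 1, 13.1, 0.7]]}}

```text
clock: 4.5
eef_pos: [585.4, 112.0, 79.2]
tool_rot: [3.139, -0.001, 1.407]
force: [2.2, 1.2, 5.0]
width: -0.3
gripper_force: 2.1
```

>>> {"api": "play_rows", "payload": {"targets": [[1, 0, 0, 0.05, 0], [1, 0, 0, 0.05, 0]]}}

```text
clock: 4.7
eef_pos: [585.3, 112.0, 78.4]
tool_rot: [3.139, -0.001, 1.407]
force: [3.6, 1.7, 4.5]
width: -0.1
gripper_force: 2.2
```

>>> {"api": "play_rows", "payload": {"targets": [[1, 0, 0, -3, 0], [0.9, 0, 0, -6, 0], [0.6, -3, -2.4, -6.5, 0], [0.5, -5.5, -4.6, -6.5, 0], [0.5, -5.8, -4.9, -6.5, 0], [0.5, -5.8, -4.9, -6.5, 0], [0.5, -5.8, -4.9, -6.5, 0]]}}

```text
clock: 5.4
eef_pos: [526.5, 62.7, 142.4]
tool_rot: [-3.141, -0.0, 1.408]
force: [0.8, -0.3, -0.1]
width: 42.8
gripper_force: 0.0
```

Run:
```python
from h import *
p,d,c,E=grab("wrist"); save("w2",p)
print(tool()[:3,3],ctrl.read_state()["width"])
plan([(528,62,74,80.8)])
print(project(c,E,[[528,62,78]]))
```

```text
[526.81281101  62.96797151 142.42449746] 42.527543389143176
to [528.   62.   74.   80.8] shift [-0.08  0.13  6.84] spin -0.1 mm 68
[[322.11882171 276.94405936]]
```

View pics/w2.png

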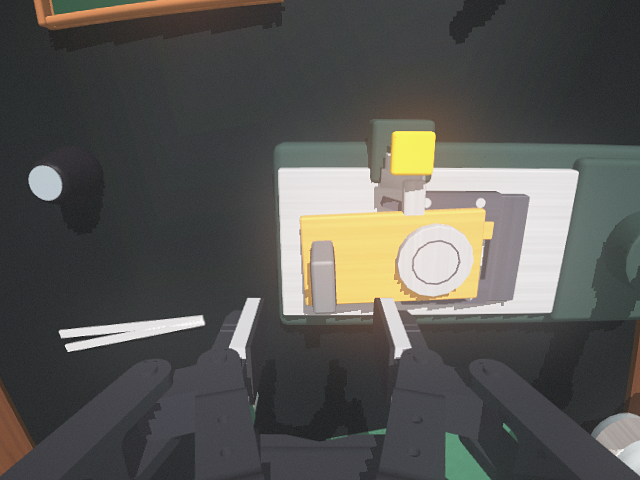

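The fin top is centred near (322,275), right where predicted, so the carrier has been ejected. Descending to grip it.

>>> {"api": "play_rows", "payload": {"targets": [[0.5, -0.05, 0.1, 3, 0], [0.5, -0.05, 0.1, 6, 0], [0.5, -0.05, 0.1, 6.8, 0], [0.5, -0.05, 0.1, 6.8, 0], [0.8, -0.05, 0.1, 6.8, 0], [1, -0.05, 0.1, 6.8, 0], [1, -0.05, 0.1, 6.8, 0], [1, -0.05, 0.1, 6.8, 0]]}}

```text
clock: 6.25
eef_pos: [528.0, 62.7, 75.9]
tool_rot: [3.14, -0.002, 1.409]
force: [-1.7, 2.6, 4.6]
width: 11.5
gripper_force: 58.8
```

>>> {"api": "play_rows", "payload": {"targets": [[1, 0, -1, 0, -0.1], [1, 0, -2.2, 0, -0.1], [1, 0, -3.5, 0, -0.1], [1, 0, -4.8, 0, -0.1], [1, 0, -6, 0, -0.1], [1, 0, -6.5, 0, -0.1], [1, 0, -6.5, -0.1, -0.1]]}}

```text
clock: 6.95
eef_pos: [462.9, 71.9, 76.1]
tool_rot: [3.141, 0.0, 1.408]
force: [0.2, 0.3, -2.9]
width: 11.4
gripper_force: 36.9
```

Run:
```python
from h import *
s=ctrl.read_state();print(s["gripper_force"],s["width"])
plan([(463,72,146,80.7),(421.3,273.3,146,85.2),(421.3,273.3,56,85.2),(421.3,273.3,51,85.2)])
```

```text
36.93872809410095 11.38887675355627
to [463.   72.  146.   80.7] shift [ 0.01  0.01 -6.99] spin -0.0 mm 70
to [421.3 273.3 146.   85.2] shift [19.19 -7.37 -0.  ] spin -4.5 mm 206
to [421.3 273.3  56.   85.2] shift [0. 0. 9.] spin 0.0 mm 90
to [421.3 273.3  51.   85.2] shift [0.  0.  0.5] spin 0.0 mm 5
```

>>> {"api": "play_rows", "payload": {"targets": [[1, 0, 0, -1, 0], [1, 0, 0, -2.5, 0], [1, 0, 0, -4.5, 0], [1, 0, 0, -6, 0], [1, 0, 0, -7, 0], [1, 0, 0, -7, 0]]}}

```text
clock: 7.55
eef_pos: [463.4, 72.2, 146.9]
tool_rot: [3.14, -0.001, 1.409]
force: [-0.4, -0.3, -2.4]
width: 11.0
gripper_force: 63.2
```

>>> {"api": "play_rows", "payload": {"targets": [[1, 1.5, -0.6, 0, -1], [1, 4, -1.5, 0, -2], [1, 7, -2.7, 0, -3], [1, 10, -3.8, 0, -4], [1, 13, -5, 0, -4.5], [1, 16, -6.1, 0, -4.5], [1, 18, -6.9, 0, -4.5], [1, 19.2, -7.4, 0, -4.5], [1, 19.2, -7.4, 0, -4.5], [1, 19.2, -7.4, 0, -4.5]]}}

```text
clock: 8.55
eef_pos: [421.0, 272.2, 145.4]
tool_rot: [-3.141, 0.002, 1.487]
force: [0.1, -0.5, -2.6]
width: 11.1
gripper_force: 63.2
```

Run:
```python
from h import *
p,d,c,E=grab("wrist"); save("w3",p)
s=ctrl.read_state();print(s["gripper_force"],s["width"],s["force"])
plan([(421.3,273.3,56,85.2),(421.3,273.3,51,85.2)])
```

```text
63.21676969528198 11.07034486471212 [-0.06853909 -0.21736339 -2.33910349]
to [421.3 273.3  56.   85.2] shift [ 0.16 -0.01  8.96] spin -0.1 mm 90
to [421.3 273.3  51.   85.2] shift [0.  0.  0.5] spin 0.0 mm 5
```

View pics/w3.png

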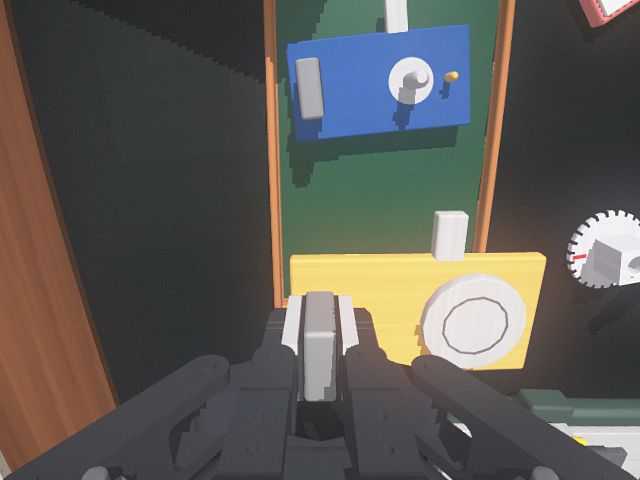

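The carrier is held squarely over the tray's free half; the blue fin is at (310,88) and the spindle at (412,80). Lowering.

>>> {"api": "play_rows", "payload": {"targets": [[1, 0.1, 0, 2, 0], [1, 0.16, 0, 5, 0], [1, 0.16, 0, 7.5, 0], [1, 0.16, 0, 8.8, 0], [1, 0.16, 0, 9.1, 0], [1, 0.16, 0, 9.3, 0], [1, 0.16, 0, 9.45, 0], [1, 0.16, 0, 9.5, 0]]}}

```text
clock: 9.4
eef_pos: [421.6, 275.4, 51.5]
tool_rot: [3.14, -0.001, 1.487]
force: [-1.1, -0.4, -2.7]
width: 10.9
gripper_force: 63.2
```

>>> {"api": "play_rows", "payload": {"targets": [[0.9, 0, 0, 0, 0], [0.6, 0, 0, 0, 0], [0.5, 0, 0, 0, 0], [0.5, 0, 0, -1, 0], [0.5, 0, 0, -4, 0], [0.5, 0, 0, -8, 0], [0.5, 0, 0, -9, 0], [0.5, 0, 0, -9, 0], [0.5, 0, 0, -9, 0]]}}

```text
clock: 10.3
eef_pos: [420.7, 275.3, 140.7]
tool_rot: [-3.141, -0.0, 1.488]
force: [0.6, 0.4, -0.5]
width: 42.5
gripper_force: 0.0
```

Run:
```python
from h import *
p,d,c,E=grab("wrist"); P=cloud(c,E,d); hsv=cv2.cvtColor(p,cv2.COLOR_RGB2HSV); H,S,V=[hsv[...,i].astype(int) for i in range(3)]
def rect(n,m,z):
    k,l,st,_=cv2.connectedComponentsWithStats(m.astype(np.uint8))
    if k<2: return print(n,"none")
    i=1+st[1:,4].argmax(); v,u=np.nonzero(l==i)
    q=at_z(c,E,np.c_[u,v],z)[:,:2]; r=cv2.minAreaRect(q.astype(np.float32)); print(n,np.round(r[0],1),np.round(r[1],1),round(r[2],1),np.nanmedian(P[v,u,2]).round(1),np.nanpercentile(P[v,u,2],[3,97]).round(1))
rect("brass",(H>16)&(H<34)&(S>140)&(V>120)&(P[...,2]>12),21)
rect("blue",(H>95)&(H<125)&(S>150)&(P[...,2]>17),21)
X=P[...,0];Y=P[...,1];Zz=P[...,2]
rect("brassfin",(Zz>46)&(Zz<58)&(S<90)&(Y<310)&(abs(X-421)<30),53)
rect("bluefin",(Zz>48)&(Zz<58)&(S<90)&(Y>330)&(X<445),53)
rect("spindletop",(Zz>42)&(Zz<52)&(S<90)&(Y>330)&(X>455),47)
print(ctrl.read_state()["width"])
plan([(424,361,125,90.5),(424,361,50,90.5)])
```

```text
brass [412.9 267. ] [5.5 1.3] 84.7 20.6 [19.2 21.7]
blue [434.9 385.5] [38.6  8.5] 1.7 21.0 [19.6 22.2]
brassfin [421.4 273.2] [31.3 11.6] 85.8 52.8 [48.8 54.1]
bluefin [423.8 361.9] [12.2 29.7] 0.7 52.9 [51.1 54.2]
spindletop [480.7 363.1] [9.2 9. ] 43.8 45.4 [42.6 48. ]
42.51306394835319
to [424.  361.  125.   90.5] shift [ 8.6  -0.35  1.51] spin -5.3 mm 87
to [424.  361.   50.   90.5] shift [0.  0.  7.5] spin 0.0 mm 75
```

>>> {"api": "play_rows", "payload": {"targets": [[0.5, 2, -0.1, 0, -2], [0.5, 5, -0.2, 0, -4], [0.5, 7.5, -0.3, 0.5, -5.8], [0.5, 8.7, -0.35, 2, -5.8], [0.5, 8.7, -0.35, 5, -5.8], [0.5, 8.7, -0.35, 8, -5.8], [0.5, 8.7, -0.35, 9.1, -5.8], [0.5, 8.7, -0.35, 9.1, -5.8], [0.5, 8.7, -0.35, 9.1, -5.8]]}}

```text
clock: 11.25
eef_pos: [425.2, 361.9, 49.9]
tool_rot: [-3.142, 0.0, 1.588]
force: [0.7, -0.2, -0.9]
width: 42.5
gripper_force: 0.0
```

>>> {"api": "play_rows", "payload": {"targets": [[0.7, 0, 0, 0, 0], [1, 0, 0, 0, 0], [1, 0, 0, 0, 0], [1, 0, 0, 0, 0], [1, 0, 0, 0, 0]]}}

```text
clock: 11.75
eef_pos: [425.1, 362.7, 51.0]
tool_rot: [3.141, -0.001, 1.589]
force: [-1.7, -0.7, 6.5]
width: 10.7
gripper_force: 59.3
```

Run:
```python
from h import *
s=ctrl.read_state();print(tool()[:3,3],s["width"],s["gripper_force"],s["force"],s["tool_rot"])
a=np.radians(-9.2);R2=np.array([[np.cos(a),-np.sin(a)],[np.sin(a),np.cos(a)]])
o=np.array([597.,50.5]); 
f=lambda x,y=0:tuple(o+R2@[x,y])
print(f(-58),f(-145))
t=tool()[:3,3]; z=t[2]; dz=z-37
plan([(t[0],t[1],150,91),(*f(-145),150,80.8),(*f(-145),62+dz+2,80.8)])
```

```text
[425.05381257 362.66159592  51.03539092] 10.738276644035768 59.30119335651398 [-1.70891573 -0.71072281  6.52556826] [ 3.14075685e+00 -1.38386627e-03  1.58891205e+00]
(np.float64(539.7460966257667), np.float64(59.77310888612642)) (np.float64(453.86524156441675), np.float64(73.68277221531605))
to [425.1 362.7 150.   91. ] shift [ 0.   0.  -9.9] spin 0.0 mm 99
to [453.9  73.7 150.   80.8] shift [-28.94   2.38  -0.  ] spin 10.2 mm 290
to [453.9  73.7  78.   80.8] shift [0.  0.  7.2] spin 0.0 mm 72
```

>>> {"api": "play_rows", "payload": {"targets": [[1, 0, 0, -1, 0], [1, 0, 0, -3, 0], [1, 0, 0, -5.5, 0], [1, 0, 0, -8, 0], [1, 0, 0, -9.9, 0], [1, 0, 0, -9.9, 0]]}}

```text
clock: 12.35
eef_pos: [426.3, 363.2, 151.7]
tool_rot: [3.137, -0.004, 1.589]
force: [0.3, -0.5, -2.1]
width: 11.0
gripper_force: 58.8
```

>>> {"api": "play_rows", "payload": {"targets": [[1, -1.5, 0.1, 0, 1], [1, -4.5, 0.4, 0, 2], [1, -8.5, 0.7, 0, 3], [1, -12.5, 1, 0, 5], [1, -16.5, 1.4, 0, 7], [1, -20.5, 1.7, 0, 9], [1, -24.5, 2, 0, 10.2], [1, -27.5, 2.3, 0, 10.2], [1, -28.9, 2.4, 0, 10.2], [1, -28.9, 2.4, 0, 10.2]]}}

```text
clock: 13.35
eef_pos: [452.8, 69.7, 148.0]
tool_rot: [-3.14, 0.003, 1.404]
force: [0.1, 0.3, -1.4]
width: 10.9
gripper_force: 58.8
```

>>> {"api": "play_rows", "payload": {"targets": [[1, 0, 0, 1.5, 0], [1, 0, 0, 3, 0], [1, 0, 0, 4.2, 0], [1, 0, 0, 4.2, 0], [1, 0, 0, 4.2, 0]]}}

```text
clock: 13.85
eef_pos: [453.3, 73.9, 106.4]
tool_rot: [-3.14, 0.0, 1.411]
force: [-0.6, -0.4, -0.8]
width: 10.9
gripper_force: 58.8
```

```bash
cat > carr.py <<'E'
from h import *
p,d,c,E=grab("wrist"); save("w4",p); np.savez("w4.npz",p=p,d=d,E=E); P=cloud(c,E,d)
s=ctrl.read_state();print(s["clock"],tool()[:3,3].round(1),s["width"],s["gripper_force"],np.round(s["force"],1),s["tool_rot"])
hsv=cv2.cvtColor(p,cv2.COLOR_RGB2HSV); H,S,V=[hsv[...,i].astype(int) for i in range(3)]
T=tool()
blue=(H>95)&(H<125)&(S>120)&(V>60)
n,l,st,_=cv2.connectedComponentsWithStats(blue.astype(np.uint8)); i=1+st[1:,4].argmax(); m=l==i
q=P[m]; A=np.c_[q[:,:2]-T[:2,3],np.ones(len(q))]; 
k=np.linalg.lstsq(A,q[:,2],rcond=None)[0]; res=abs(A@k-q[:,2]); A,qq=A[res<3],q[res<3]; k=np.linalg.lstsq(A,qq[:,2],rcond=None)[0]
print("plate plane z@tcp",k[2].round(1),"slopes",k[:2].round(4))
v,u=np.nonzero(m); w=at_z(c,E,np.c_[u,v],k[2])[:,:2]; r=cv2.minAreaRect(w.astype(np.float32)); print("blue",np.round(r[0],1),np.round(r[1],1),round(r[2],2),st[i])
E
python3 carr.py
```

```text
13.9 [453.8  73.9 106.8] 11.140942493107367 58.82194697856903 [-0.6  0.2 -2.8] [-3.14111226e+00  1.44487001e-04  1.41112295e+00]
 ** On entry to DLASCL parameter number  4 had an illegal value
 ** On entry to DLASCL parameter number  4 had an illegal valueTraceback (most recent call last):
  File "carr.py", line 9, in <module>
    k=np.linalg.lstsq(A,q[:,2],rcond=None)[0]; res=abs(A@k-q[:,2]); A,qq=A[res<3],q[res<3]; k=np.linalg.lstsq(A,qq[:,2],rcond=None)[0]
      ~~~~~~~~~~~~~~~^^^^^^^^^^^^^^^^^^^^^
    x, resids, rank, s = _umath_linalg.lstsq(a, b, rcond,
                         ~~~~~~~~~~~~~~~~~~~^^^^^^^^^^^^^
                                             signature=signature)
                                             ^^^^^^^^^^^^^^^^^^^^
    raise LinAlgError("SVD did not converge in Linear Least Squares")
numpy.linalg.LinAlgError: SVD did not converge in Linear Least Squares
```

View pics/w4.png

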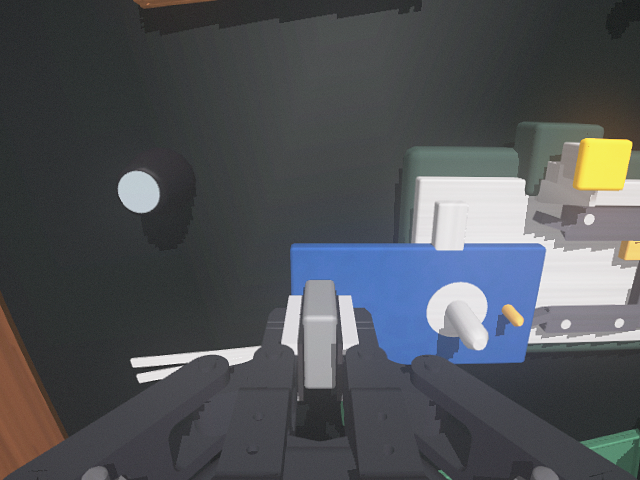

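The carrier is held level at the apron's mouth, with the rails visible at (590,225) and (590,320) and the pad at (604,164). Next I'll measure the carrier against the rails and pad in this same picture.

```bash
cat > rel.py <<'E'
from h import *
import sys
def rel(p,d,E,zpl):
    c=ctrl.calibration("wrist"); P=cloud(c,E,d); hsv=cv2.cvtColor(p,cv2.COLOR_RGB2HSV); H,S,V=[hsv[...,i].astype(int) for i in range(3)]
    def big(m):
        n,l,st,_=cv2.connectedComponentsWithStats(m.astype(np.uint8)); return l==1+st[1:,4].argmax()
    b=big((H>95)&(H<125)&(S>150)&(V>60)); print("plate z",np.nanmedian(P[b][:,2]).round(2))
    if zpl is None: zpl=np.nanmedian(P[b][:,2])
    v,u=np.nonzero(b); u1=np.percentile(u,99.8); 
    cols=np.arange(int(u1)-55,int(u1)-3); bot=[]; top=[]
    for k in cols:
        w=np.nonzero(b[:,k])[0]; top.append(w.min()-.5); bot.append(w.max()+.5)
    t=at_z(c,E,np.c_[cols,top],zpl); q=at_z(c,E,np.c_[cols,bot],zpl)
    cols2=np.arange(np.percentile(u,.5)+4,u1-3).astype(int); cols2=cols2[(cols2<430)|(cols2>475)]
    t=at_z(c,E,np.c_[cols2,[np.nonzero(b[:,k])[0].min()-.5 for k in cols2]],zpl)
    f=np.polyfit(t[:,0],t[:,1],1); g=np.polyfit(q[:,0],q[:,1],1); print("yaw +y edge",np.degrees(np.arctan(f[0])).round(2),"-y edge",np.degrees(np.arctan(g[0])).round(2))
    yaw=np.arctan(f[0]); n=np.array([-np.sin(yaw),np.cos(yaw)])
    a1=np.median(t[:,:2]@n); a2=np.median(q[:,:2]@n); print("width",(a1-a2).round(1))
    xe=[np.nonzero(b[k])[0].max()+.5 for k in range(270,345,5)]; e=at_z(c,E,np.c_[xe,range(270,345,5)],zpl)[:,:2]@[np.cos(yaw),np.sin(yaw)]
    print("carrier axis offset n",((a1+a2)/2).round(2),"front edge along",np.median(e).round(1))
    y=big((H>20)&(H<34)&(S>150)&(P[...,2]>52)); v,u=np.nonzero(y); w=at_z(c,E,np.c_[u,v],62)[:,:2]; r=cv2.minAreaRect(w.astype(np.float32)); print("pad",np.round(r[0],1),np.round(r[1],1),round(r[2],1),np.nanmedian(P[y][:,2]).round(1))
    pad=np.array(r[0]); print("pad normal coord",(pad@n).round(2),"-> bed axis",(pad@n-60).round(2),"at stand yaw -9.2:", )
    for ys in(-9.2,-9.5,-9.0):
        a=np.radians(ys); o=pad-np.array([-24*np.cos(a)-60*np.sin(a),-24*np.sin(a)+60*np.cos(a)]); print(ys,"origin",o.round(1))
    return P,H,S,V
if __name__=="__main__":
    Z=np.load("w4.npz"); P,H,S,V=rel(Z["p"],Z["d"],Z["E"],None)
    c=ctrl.calibration("wrist"); uv=[[565,324],[623,322],[589,219]]; print("screws",at_z(c,Z["E"],uv,38).round(1).tolist(),[P[b,a].round(1).tolist() for a,b in uv])
E
python3 rel.py
```

```text
plate z 76.15
yaw +y edge -9.39 -y edge 0.42
width 9.2Traceback (most recent call last):
  File "rel.py", line 27, in <module>
    Z=np.load("w4.npz"); P,H,S,V=rel(Z["p"],Z["d"],Z["E"],None)
                                 ~~~^^^^^^^^^^^^^^^^^^^^^^^^^^^
  File "rel.py", line 19, in rel
    xe=[np.nonzero(b[k])[0].max()+.5 for k in range(270,345,5)]; e=at_z(c,E,np.c_[xe,range(270,345,5)],zpl)[:,:2]@[np.cos(yaw),np.sin(yaw)]
        ~~~~~~~~~~~~~~~~~~~~~~~^^
    return umr_maximum(a, axis, None, out, keepdims, initial, where)
ValueError: zero-size array to reduction operation maximum which has no identity
```

```bash
sed -i 's/b=big((H>95)&(H<125)&(S>150)&(V>60))/B=p.astype(int); b=cv2.morphologyEx(((B[...,2]>B[...,0]+30)\&(B[...,2]>B[...,1]+20)).astype(np.uint8),cv2.MORPH_CLOSE,np.ones((5,5)))>0; b=big(b)/; s/range(270,345,5)/range(260,290,5)/g' rel.py; python3 rel.py; python3 -c "
import numpy as np;p=np.load('w4.npz')['p'];print(p[250:375:12,400].tolist(),p[340:370:4,515].tolist())"
```

```text
plate z 76.15
yaw +y edge -9.19 -y edge 43.44
width 57.3
carrier axis offset n 146.18 front edge along 528.4
pad [581.5 113.6] [21.4 23. ] 80.7 62.0
pad normal coord 205.03 -> bed axis 145.03 at stand yaw -9.2:
-9.2 origin [595.6  50.5]
-9.5 origin [595.3  50.4]
-9.0 origin [595.8  50.6]
screws [[582.5, 21.4, 38.0], [617.0, 16.1, 38.0], [592.5, 80.7, 38.0]] [[582.1, 21.8, 38.6], [616.4, 16.7, 38.7], [592.4, 80.8, 38.2]]
[[89, 127, 203], [82, 121, 195], [81, 120, 192], [84, 124, 196], [82, 121, 190], [85, 123, 196], [80, 117, 189], [82, 117, 188], [78, 118, 187], [79, 115, 186], [76, 78, 88]] [[84, 118, 191], [86, 118, 188], [84, 118, 187], [83, 119, 186], [84, 118, 187], [80, 116, 186], [56, 59, 66], [58, 61, 67]]
```

>>> {"api": "play_rows", "payload": {"targets": [[1, -0.12, 0, 1, 0], [1, -0.12, 0, 2, 0], [1, -0.12, 0.5, 2.6, 0], [1, -0.12, 1, 2.9, 0], [1, -0.12, 1.5, 3.0, 0], [1, -0.12, 1.8, 3.05, 0], [1, -0.12, 1.8, 3.1, 0], [1, -0.12, 1.8, 3.1, 0]]}}

```text
clock: 14.7
eef_pos: [472.2, 69.5, 76.1]
tool_rot: [3.14, -0.0, 1.41]
force: [-0.4, -0.4, -0.4]
width: 10.8
gripper_force: 58.9
```

```bash
sed -i 's/Z=np.load("w4.npz")/p,d,c,E=grab("wrist");save("w5",p);s=ctrl.read_state();print(tool()[:3,3],np.round(s["force"],1),s["width"]);Z=dict(p=p,d=d,E=E)/; s/uv=\[\[565.*$/pass/' rel.py; python3 rel.py
```

```text
[472.00535265  69.5631086   76.09645052] [-0.4  0.  -1.1] 11.069751326251096
plate z 46.03
yaw +y edge -9.3 -y edge 46.19
width 57.3
carrier axis offset n 145.81 front edge along 547.6
pad [581.5 113.6] [21.2 23. ] 81.4 62.0
pad normal coord 206.05 -> bed axis 146.05 at stand yaw -9.2:
-9.2 origin [595.5  50.5]
-9.5 origin [595.2  50.5]
-9.0 origin [595.8  50.6]
```

View pics/w5.png

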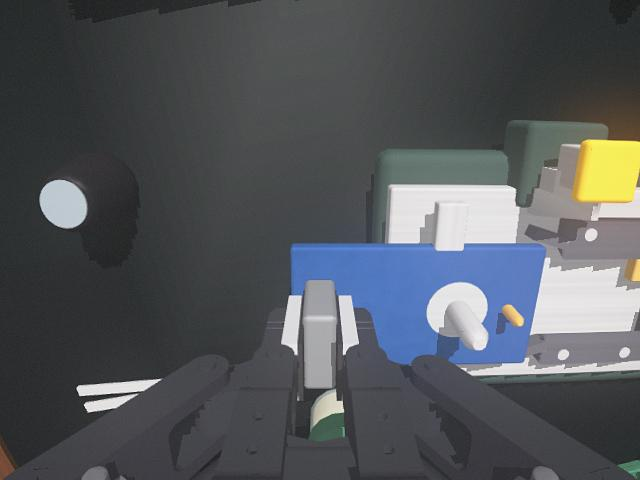

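The carrier sits on the apron, with its axis within about 0.5 mm of the bed and yaw matching. Sliding it in, first part.

>>> {"api": "play_rows", "payload": {"targets": [[1, 0, 0.5, 0, 0], [1, 0, 1, 0, 0], [1, 0, 1.5, 0, 0], [1, 0, 2, 0, 0], [1, 0, 2.5, 0, 0], [1, 0, 3, 0, 0], [1, 0, 3, 0, 0]]}}

```text
clock: 15.45
eef_pos: [499.9, 65.1, 76.1]
tool_rot: [-3.139, -0.0, 1.411]
force: [-5.7, 1.0, 6.5]
width: 10.5
gripper_force: 60.2
```

>>> {"api": "play_rows", "payload": {"targets": [[1, 0, 0.4, 0, 0], [1, 0, 0.8, 0, 0], [1, 0, 1.2, 0, 0], [1, 0, 1.6, 0, 0], [1, 0, 2, 0, 0], [1, 0, 2, 0, 0]]}}

```text
clock: 16.05
eef_pos: [515.2, 62.6, 76.2]
tool_rot: [-3.13, -0.0, 1.412]
force: [-13.9, 1.9, 15.9]
width: 10.9
gripper_force: 61.4
```

```bash
python3 rel.py
```

```text
[515.38769953  62.58740215  76.12188686] [-13.4   1.8  15.7] 11.206721529444662
plate z 46.03
yaw +y edge -9.02 -y edge 44.06
width 57.3
carrier axis offset n 143.54 front edge along 591.3
pad [581.7 113.7] [20.9 21.6] 81.8 60.7
pad normal coord 203.49 -> bed axis 143.49 at stand yaw -9.2:
-9.2 origin [595.8  50.6]
-9.5 origin [595.4  50.6]
-9.0 origin [596.   50.7]
```

View pics/w5.png

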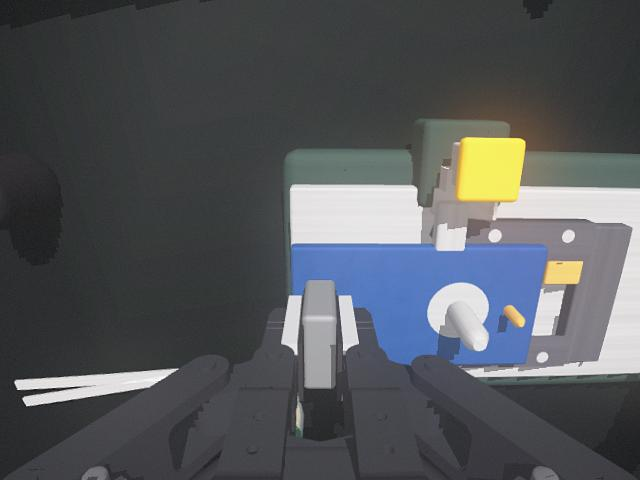

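The carrier is square in the rails, with its axis matching the bed to 0.1 mm. The lug is riding the catch ramp, and the pad has dipped to 60.7. Continuing.

>>> {"api": "play_rows", "payload": {"targets": [[1, 0, 0.3, -0.05, 0], [1, 0, 0.6, -0.1, 0], [1, 0, 0.9, -0.1, 0], [1, 0, 1.2, -0.1, 0], [1, 0, 1.2, -0.1, 0]]}}

```text
clock: 16.6
eef_pos: [531.4, 60.2, 76.6]
tool_rot: [-3.138, -0.0, 1.411]
force: [-5.3, 0.6, 3.2]
width: 10.8
gripper_force: 59.7
```

>>> {"api": "play_rows", "payload": {"targets": [[1, 0, 0.3, 0, 0], [1, 0, 0.6, 0, 0], [1, 0, 0.8, 0, 0], [1, 0, 0.8, 0, 0]]}}

```text
clock: 17.0
eef_pos: [538.4, 59.1, 76.5]
tool_rot: [-3.136, -0.0, 1.412]
force: [-5.8, 1.2, 3.6]
width: 11.0
gripper_force: 59.8
```

>>> {"api": "play_rows", "payload": {"targets": [[1, 0, 0.15, 0, 0], [1, 0, 0.3, 0, 0], [1, 0, 0.4, 0, 0], [1, 0, 0.4, 0, 0], [1, 0, 0.4, 0, 0]]}}

```text
clock: 17.5
eef_pos: [540.0, 58.9, 76.4]
tool_rot: [-3.132, -0.0, 1.412]
force: [-11.1, 2.6, 8.8]
width: 11.1
gripper_force: 60.5
```

```bash
python3 rel.py
```

```text
[539.97786892  58.91242927  76.374375  ] [-11.7   3.2   9.7] 11.164403815380458
plate z 46.11
yaw +y edge -8.99 -y edge 46.56
width 57.2
carrier axis offset n 143.41 front edge along 616.6
pad [582.6 113.4] [21.1 21.6] 81.2 62.0
pad normal coord 203.04 -> bed axis 143.04 at stand yaw -9.2:
-9.2 origin [596.7  50.3]
-9.5 origin [596.3  50.3]
-9.0 origin [596.9  50.4]
```

The pad is back at z 62, so the catch has clicked up. Releasing and checking that it stays.

>>> {"api": "play_rows", "payload": {"targets": [[1, 0, -0.2, 0, 0], [0.9, 0, -0.2, 0, 0], [0.6, 0, -0.2, 0, 0], [0.5, 0, -0.2, 0, 0], [0.5, 0, -0.2, 0, 0], [0.5, 0, -0.2, -3, 0], [0.5, 0, -0.2, -7, 0], [0.5, 0, -0.2, -10, 0], [0.5, 0, -0.2, -10, 0], [0.5, 0, -0.2, -10, 0]]}}

```text
clock: 18.55
eef_pos: [543.4, 58.2, 177.4]
tool_rot: [3.139, -0.001, 1.411]
force: [0.2, -0.4, -1.0]
width: 42.8
gripper_force: 0.0
```

```bash
cat > seg.py <<'E'
from h import *
def setup(name="wrist",sv=None):
    p,d,c,E=grab(name); P=cloud(c,E,d); hsv=cv2.cvtColor(p,cv2.COLOR_RGB2HSV)
    if sv: save(sv,p)
    return p,c,E,P,*[hsv[...,i].astype(int) for i in range(3)]
def rect(n,m,z,c,E,P,mn=20):
    k,l,st,_=cv2.connectedComponentsWithStats(m.astype(np.uint8))
    out=[]
    for i in range(1,k):
        if st[i,4]<mn: continue
        v,u=np.nonzero(l==i); q=at_z(c,E,np.c_[u,v],z)[:,:2]; r=cv2.minAreaRect(q.astype(np.float32))
        print(n,st[i,4],"rect",np.round(r[0],1),np.round(r[1],1),round(r[2],1),"mean",q.mean(0).round(1),"z",np.nanmedian(P[v,u,2]).round(1)); out.append((st[i,4],r,q.mean(0)))
    return out
E
python3 - <<'E'
from seg import *
p,c,E,P,H,S,V=setup(sv="w6"); X,Y,Z=P[...,0],P[...,1],P[...,2]
rect("pad",(H>20)&(H<34)&(S>150)&(Z>52)&(Z<70),62,c,E,P,100)
near=(X>500)&(X<650)&(Y>0)&(Y<130)
rect("fin",near&(Z>73)&(Z<84)&(S<90)&(X<565),78,c,E,P,50)
rect("spindle",near&(Z>66)&(Z<76)&(S<90)&(X>575),72,c,E,P,20)
rect("pin",(H>10)&(H<34)&(S>100)&near&(Z>48)&(Y<80),58,c,E,P,8)
print(tool()[:3,3])
plan([(628.5,238,200,97.5),(600,200,250,97.5)])
E
```

```text
pad 931 rect [582.9 113.4] [21.1 21.5] 80.9 mean [583.3 114.6] z 62.0
fin 996 rect [539.2  60.2] [30.4 11.9] 80.7 mean [539.2  60.3] z 77.8
spindle 209 rect [595.5  51.3] [ 9.3 10.1] 36.6 mean [595.6  51.4] z 70.2
pin 65 rect [616.5  48.2] [3.9 7.3] 31.6 mean [616.6  48.1] z 56.5
[542.61236756  58.18230705 176.45117816]
to [628.5 238.  200.   97.5] shift [19.12  5.61 -2.35] spin -16.7 mm 201
to [600.  200.  250.   97.5] shift [-3.4  -3.32 -5.  ] spin 0.0 mm 69
```

View pics/w6.png

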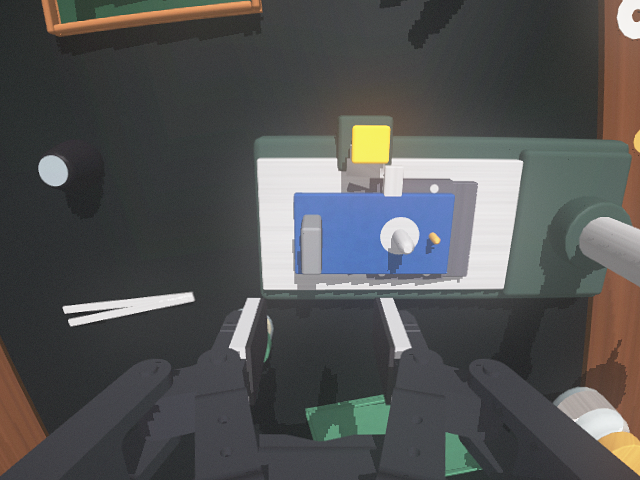

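The carrier is home: the fin reads (539.2,60.2), the same spot the brass one had, and the spindle shows at (402,240) in the picture. Now over to the index plate.

>>> {"api": "play_rows", "payload": {"targets": [[0.5, 1, 0.3, -0.5, -6], [0.5, 3, 0.9, -1, -14], [0.5, 6, 1.7, -2, -22], [0.5, 9, 2.6, -2.3, -30], [0.5, 12, 3.5, -2.3, -38], [0.5, 15, 4.4, -2.3, -46], [0.5, 17, 5, -2.3, -54], [0.5, 19, 5.6, -2.3, -62], [0.5, 19.1, 5.6, -2.3, -68], [0.5, 19.1, 5.6, -2.3, -70]]}}

```text
clock: 19.6
eef_pos: [627.6, 238.2, 197.5]
tool_rot: [-3.14, -0.003, 2.635]
force: [-0.7, 0.4, -0.5]
width: 42.8
gripper_force: 0.0
```

>>> {"api": "play_rows", "payload": {"targets": [[0.5, 0, 0, 0, -8], [0.5, 0, 0, 0, -16], [0.5, 0, 0, 0, -24], [0.5, 0, 0, 0, -32], [0.5, 0, 0, 0, -36.3], [0.5, 0, 0, 0, -36.3], [0.5, 0, 0, 0, -36.3]]}}

```text
clock: 20.3
eef_pos: [628.1, 236.9, 199.0]
tool_rot: [-3.141, -0.002, -3.021]
force: [0.1, 0.8, 0.0]
width: 42.7
gripper_force: 0.0
```

Run:
```python
from seg import *
p,c,E,P,H,S,V=setup(sv="w7"); X,Y,Z=P[...,0],P[...,1],P[...,2]; np.savez("w7.npz",p=p,P=P,E=E)
near=(np.hypot(X-628,Y-238)<45)
rect("hub",near&(Z>30)&(Z<40)&(np.hypot(X-628,Y-238)<24),34,c,E,P,50)
rect("flange",near&(Z>2.5)&(Z<10),6,c,E,P,200)
rect("mark",near&((H<8)|(H>172))&(S>120),6,c,E,P,8)
s=ctrl.read_state(); print(tool()[:3,3],s["tool_rot"],s["qpos"])
```

```text
hub 857 rect [627.6 239.7] [25.4 23.7] 6.4 mean [627.8 239.6] z 34.0
flange 2971 rect [628.1 239.4] [61.1 60.9] 1.2 mean [624.9 239. ] z 6.1
mark 36 rect [605.6 237.7] [8.8 2.4] 6.9 mean [605.7 238.1] z 6.3
[628.21911319 237.10151266 199.17927898] [-3.14115767e+00 -1.08432188e-03 -3.01999873e+00] [-0.33055808  0.72115024 -0.12712919  1.50441855  0.1052142   0.92387768
  1.20246497]
```

View pics/w7.png

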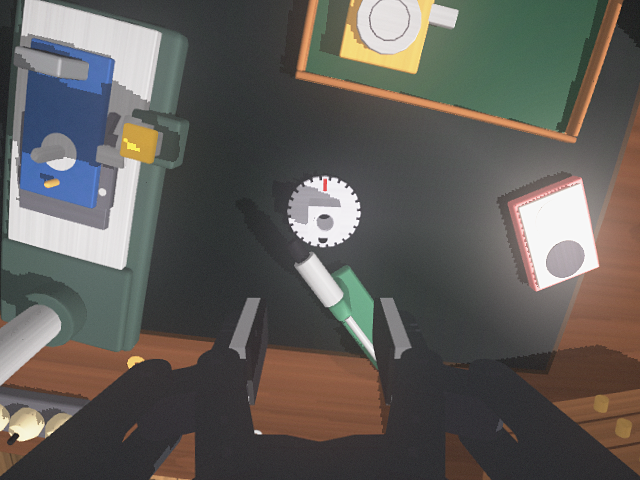

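The picture shows the index plate at (324,211) with its red mark toward the robot. The micrometer thimble is close by at (308,258), so I'll check finger clearance.

Run:
```python
from seg import *
P=np.load("w7.npz")["P"]; a=np.radians(6.5); d=P[...,:2]-[627.8,239.5]
hx=d[...,0]*np.cos(a)+d[...,1]*np.sin(a); hy=-d[...,0]*np.sin(a)+d[...,1]*np.cos(a); Z=P[...,2]
for y0 in range(-60,60,8):
    print(y0,[int(np.nanmax(np.r_[Z[(abs(hy-y0-4)<4)&(abs(hx-x0-4)<4)],-1])) for x0 in range(-36,60,8)])
plan([(627.8,239.5,60,186.5),(627.8,239.5,38,186.5)])
```

```text
-60 [3, 2, 263, 263, 255, 242, 2, 2, 2, 2, 2, 1]
-52 [2, 2, 258, 259, 254, 248, 241, 2, 2, 3, 2, 2]
-44 [2, 2, 224, 232, 233, 232, 2, 1, 2, 2, 2, 2]
-36 [2, 2, 255, 259, 7, 6, 5, 2, 2, 2, 1, 2]
-28 [2, 6, 265, 234, 219, 215, 212, 53, 53, 1, 2, 3]
-20 [2, 267, 266, 259, 7, 53, 55, 58, 57, 55, -1, 1]
-12 [6, 7, 259, 260, 36, 35, 54, 57, 59, 58, 57, 52]
-4 [7, 7, 259, 260, 1, 35, 34, 54, 57, 58, 58, 57]
4 [7, 7, 267, 260, 35, 35, 34, 7, 7, 56, 57, 58]
12 [1, 7, 266, 233, 219, 214, 7, 7, 2, 2, 54, 55]
20 [2, 5, 263, 259, 218, 214, 7, 5, 2, 2, 13, 13]
28 [2, 1, 234, 234, 231, 230, 3, 2, 2, 2, 2, 12]
36 [2, 2, 248, 251, 250, 247, 241, 2, 2, 1, 2, 2]
44 [2, 2, 263, 262, 255, 247, 3, 3, 2, 2, 2, 2]
52 [2, 2, 264, 262, 2, 234, 2, 2, 1, 2, 2, 2]
to [627.8 239.5  60.  186.5] shift [1.000e-02 2.400e-01 1.392e+01] spin 0.5 mm 139
to [627.8 239.5  38.  186.5] shift [0.  0.  2.2] spin 0.0 mm 22
```

Run:
```python
from seg import *
P=np.load("w7.npz")["P"]; a=np.radians(6.5); d=P[...,:2]-[627.8,239.5]
hx=d[...,0]*np.cos(a)+d[...,1]*np.sin(a); hy=-d[...,0]*np.sin(a)+d[...,1]*np.cos(a); Z=P[...,2]
m=(Z>38)&(Z<65)&(abs(hx)<60)&(abs(hy)<60)
for y0 in range(-40,24,4):
    k=m&(abs(hy-y0)<2)
    if k.sum()>2: i=np.argsort(hx[k])[:3]; print(y0,"min hx",hx[k][i].round(1),"z",Z[k][i].round(0),"n",k.sum(),"max hx",hx[k].max().round(1))
v,u=np.nonzero(m); print(u.min(),u.max(),v.min(),v.max())
p=np.load("w7.npz")["p"]; save("w7z",cv2.resize(p[150:340,230:430],(800,600) if 0 else (631,600),interpolation=cv2.INTER_CUBIC))
```

```text
-28 min hx [12.5 12.7 12.7] z [51. 52. 43.] n 17 max hx 16.8
-24 min hx [9.7 9.9 9.9] z [52. 54. 44.] n 77 max hx 23.2
-20 min hx [7.5 8.3 8.4] z [50. 49. 51.] n 175 max hx 32.7
-16 min hx [10.2 11.  11.2] z [48. 48. 50.] n 179 max hx 38.7
-12 min hx [16.3 17.  17. ] z [48. 48. 50.] n 191 max hx 44.4
-8 min hx [19.2 19.3 19.4] z [49. 50. 52.] n 231 max hx 49.1
-4 min hx [22.1 22.5 22.9] z [49. 50. 51.] n 199 max hx 55.3
0 min hx [27.2 27.9 28.6] z [50. 50. 50.] n 219 max hx 59.6
4 min hx [33.9 34.6 34.9] z [49. 49. 48.] n 178 max hx 60.0
8 min hx [39.5 39.6 40.1] z [49. 50. 49.] n 133 max hx 59.9
12 min hx [44.9 45.6 45.8] z [49. 49. 51.] n 100 max hx 59.9
16 min hx [50.2 50.6 51.3] z [50. 48. 51.] n 62 max hx 59.8
20 min hx [59.5 59.6 59.7] z [45. 50. 46.] n 4 max hx 59.7
285 347 237 307
```

View pics/w7z.png

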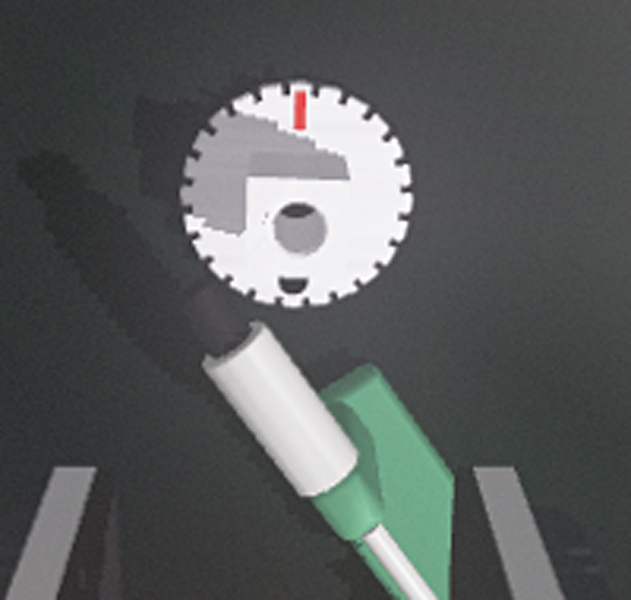

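The micrometer thimble overhangs the flange's +x,-y side, with its nearest edge 7.5 mm ahead of the hub axis. I'll grip the hub 8 mm off-centre toward the robot and slide the plate clear before lifting.

>>> {"api": "play_rows", "payload": {"targets": [[0.62, 0.3, 0.1, 2, 0.5], [0.62, 0.8, 0.24, 6, 0.5], [0.62, 0.8, 0.24, 10, 0.5], [0.62, 0.8, 0.24, 12.5, 0.5], [0.62, 0.8, 0.24, 12.5, 0.5], [0.62, 0.8, 0.24, 12.5, 0.5]]}}

```text
clock: 20.95
eef_pos: [620.4, 239.2, 75.0]
tool_rot: [-3.141, -0.0, -3.027]
force: [-0.3, -0.4, 0.3]
width: 31.9
gripper_force: 0.0
```

Run:
```python
from seg import *
p,c,E,P,H,S,V=setup(sv="w8"); X,Y,Z=P[...,0],P[...,1],P[...,2]; r=np.hypot(X-628,Y-238)
rect("hub",(Z>30)&(Z<37.5)&(r<24)&(S<70)&(V>100),34,c,E,P,50)
s=ctrl.read_state(); print(tool()[:3,3],s["tool_rot"],s["width"],s["force"])
a=np.radians(6.5); h=np.array([627.8,239.5])-8*np.array([np.cos(a),np.sin(a)])
plan([(*h,39,186.5)])
```

```text
hub 2312 rect [627.4 239.7] [26.4 23.9] 5.3 mean [627.3 239.6] z 34.0
[621.18332333 239.58468889  76.11724818] [ 3.14100308e+00  2.15110414e-03 -3.02657682e+00] 32.37066792870781 [-0.0165674   0.26712826  0.44156019]
to [619.9 238.6  39.  186.5] shift [ 0.14 -0.08  3.71] spin 0.1 mm 37
```

View pics/w8.png

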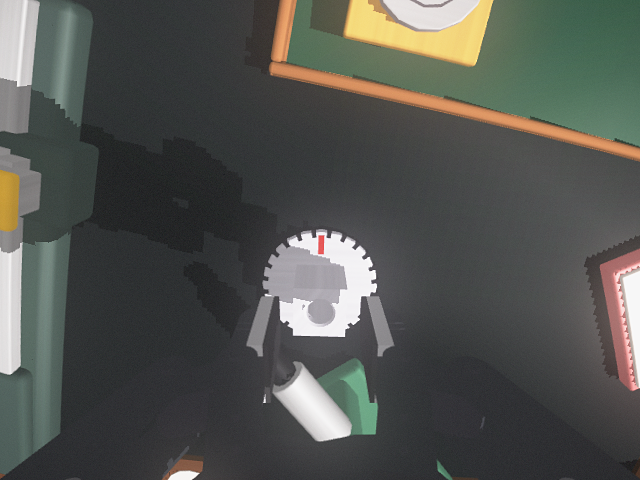

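The fingers straddle the hub and miss the micrometer's black tip at (280,350), with no contact force. Descending and closing.

>>> {"api": "play_rows", "payload": {"targets": [[0.62, 0.1, 0, 1.2, 0], [0.62, 0.1, 0, 2.4, 0], [0.62, 0.1, 0, 3.4, 0], [0.62, 0.1, 0, 3.6, 0], [0.62, 0.1, 0, 3.6, 0], [0.75, 0.1, 0, 3.6, 0], [1, 0.1, 0, 3.6, 0], [1, 0.1, 0, 3.6, 0], [1, 0.1, 0, 3.6, 0], [1, 0.1, 0, 3.6, 0]]}}

```text
clock: 22.0
eef_pos: [619.3, 239.0, 39.0]
tool_rot: [3.142, 0.0, -3.026]
force: [0.1, 0.2, -0.2]
width: 22.6
gripper_force: 58.5
```

>>> {"api": "play_rows", "payload": {"targets": [[1, 0.5, 0, -0.05, 0], [1, 1.2, 0, -0.1, 0], [1, 2, 0, -0.1, 0], [1, 3, 0, -0.1, 0], [1, 4, 0, -0.1, 0], [1, 5, 0, -0.1, 0], [1, 5, 0, -0.1, 0], [1, 5, 0, -0.1, 0]]}}

```text
clock: 22.8
eef_pos: [569.6, 233.4, 40.0]
tool_rot: [3.141, 0.001, -3.026]
force: [-0.5, 1.0, -0.3]
width: 22.5
gripper_force: 58.5
```

>>> {"api": "play_rows", "payload": {"targets": [[1, 0, 0, -2, 0], [1, 0, 0, -5, 0], [1, 0, 0, -8, 0], [1, 0, 0, -10.5, 0], [1, 0, 0, -11, 0], [1, 0, 0, -11, 0], [1, 0, 0, -11, 0]]}}

```text
clock: 23.5
eef_pos: [569.0, 232.8, 148.5]
tool_rot: [-3.141, -0.002, -3.026]
force: [-0.4, -0.2, -1.3]
width: 22.5
gripper_force: 58.7
```

Run:
```python
from seg import *
s=ctrl.read_state(); print(s["width"],s["gripper_force"],s["force"])
plan([(587.8,52.4,150,170.8),(587.8,52.4,122,170.8)])
```

```text
22.529037985976203 58.66217941045761 [-0.40092208 -0.15539799 -1.30643066]
to [587.8  52.4 150.  170.8] shift [  0.21 -18.13  -0.15] spin 15.8 mm 181
to [587.8  52.4 122.  170.8] shift [0.  0.  2.8] spin 0.0 mm 28
```

>>> {"api": "play_rows", "payload": {"targets": [[1, 0, -1, 0, 3], [1, 0, -3, 0, 6], [1, 0.1, -5.5, 0, 9], [1, 0.1, -8, 0, 12], [1, 0.2, -9.6, 0, 15], [1, 0.2, -10.1, 0, 15.8], [1, 0.2, -10.1, 0, 15.8], [1, 0.2, -10.1, 0, 15.8]]}}

```text
clock: 24.3
eef_pos: [579.0, 134.1, 149.7]
tool_rot: [3.14, -0.0, 2.983]
force: [-0.6, 1.0, -0.6]
width: 22.7
gripper_force: 58.7
```

Run:
```python
from seg import *
p,c,E,P,H,S,V=setup(sv="w9"); X,Y,Z=P[...,0],P[...,1],P[...,2]; T=tool(); np.savez("w9.npz",p=p,P=P,E=E,T=T)
print(T[:3,3],ctrl.read_state()["tool_rot"])
near=(X>500)&(X<650)&(Y>0)&(Y<90)
rect("fin",near&(Z>73)&(Z<84)&(S<90)&(X<565),78,c,E,P,50)
rect("spindle",near&(Z>66)&(Z<76)&(S<90)&(X>575),72,c,E,P,20)
rect("pin",(H>10)&(H<34)&(S>100)&near&(Z>46)&(Y<80),58,c,E,P,8)
t=T[:3,3]; z0=t[2]-39; r=np.hypot(X-t[0],Y-t[1])
print("mark",end=" ");rect("mark",((H<8)|(H>172))&(S>120)&(r<60),z0+6,c,E,P,8)
rect("flange",(abs(Z-z0-6)<3)&(r<60)&(S<70),z0+6,c,E,P,100)
rect("hub",(abs(Z-z0-34)<2.5)&(r<40)&(S<70)&(V>100),z0+34,c,E,P,100)
```

```text
[579.0050807  134.41046792 149.75615174] [ 3.14030157e+00 -2.94094549e-04  2.98366333e+00]
fin 1409 rect [537.9  60.1] [31.  12.5] 80.8 mean [538.1  60.2] z 77.8
spindle 242 rect [593.8  51.7] [ 9.1 11.3] 35.7 mean [593.8  51.8] z 70.2
pin 100 rect [614.3  48.9] [ 4.3 11. ] 52.2 mean [614.5  48.9] z 54.7
mark mark 144 rect [565.6 136.7] [2.5 9.5] 80.8 mean [565.5 136.7] z 117.4
flange 4341 rect [571.3 135.4] [61.  29.9] 80.4 mean [569.5 135.3] z 116.9
hub 109 rect [571.1 150.9] [5.2 3.5] 86.0 mean [571.1 150.8] z 144.7
hub 101 rect [566.2 120.4] [4.9 3.8] 66.8 mean [566.3 120.3] z 144.8
hub 3061 rect [587.3 132.8] [23.6 26.3] 79.3 mean [587.3 132.6] z 144.8
```

View pics/w9.png

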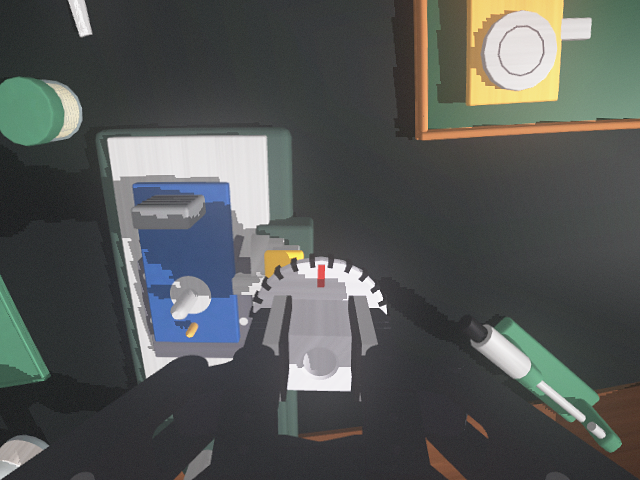

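The spindle at (180,303) and the hub at (320,360) both show in this view. From it the TCP target is (586.4, 52.5).

Run:
```python
from seg import *
plan([(586.4,52.5,150,170.8),(586.4,52.5,114,170.8)])
```

```text
to [586.4  52.5 150.  170.8] shift [-2.02 -7.97 -0.02] spin 0.2 mm 82
to [586.4  52.5 114.  170.8] shift [0.  0.  3.6] spin 0.0 mm 36
```

>>> {"api": "play_rows", "payload": {"targets": [[1, -0.3, -1.2, 0, 0], [1, -0.8, -3, 0, 0], [1, -1.4, -5.5, 0, 0], [1, -1.9, -7.5, 0, 0], [1, -2, -8, 0, 0.1], [1, -2, -8, 0.5, 0.1], [1, -2, -8, 1.5, 0.1], [1, -2, -8, 2.5, 0.1], [1, -2, -8, 3.4, 0.1], [1, -2, -8, 3.4, 0.1]]}}

```text
clock: 25.35
eef_pos: [584.9, 51.3, 113.8]
tool_rot: [-3.141, -0.003, 2.981]
force: [0.0, 0.2, -2.7]
width: 22.6
gripper_force: 58.7
```

>>> {"api": "play_rows", "payload": {"targets": [[1, 0, 0, 0, 0], [1, 0, 0, 0, 0]]}}

```text
clock: 25.55
eef_pos: [586.5, 50.7, 116.0]
tool_rot: [3.141, 0.0, 2.98]
force: [-0.3, 0.5, -1.2]
width: 22.6
gripper_force: 58.7
```

Run:
```python
from seg import *
p,c,E,P,H,S,V=setup(sv="w10"); X,Y,Z=P[...,0],P[...,1],P[...,2]; T=tool()
s=ctrl.read_state();print(T[:3,3],s["tool_rot"],np.round(s["force"],1),s["gripper_force"],s["width"])
t=T[:3,3]; z0=t[2]-39; r=np.hypot(X-t[0],Y-t[1])
rect("mark",((H<8)|(H>172))&(S>120)&(r<60),z0+6,c,E,P,8)
rect("hub",(abs(Z-z0-34)<2.5)&(r<40)&(S<70)&(V>100),z0+34,c,E,P,200)
rect("fin",(Z>73)&(Z<79.5)&(S<90)&(X<565)&(X>500)&(Y>20)&(Y<90)&(r>34),78,c,E,P,50)
# anything seen through the bore
m=(np.hypot(X-t[0]-8.8,Y-t[1]+1.4)<8)&(Z<z0+28); print(m.sum(),np.nanmedian(P[m],0))
```

```text
[586.54776441  50.63309152 116.14911798] [3.14134813e+00 7.64328781e-04 2.97985287e+00] [ 0.1 -0.1  0.1] 58.719432502985 22.654613703822513
mark 142 rect [573.   53.4] [2.5 9.5] 80.6 mean [572.8  53.4] z 83.7
hub 3053 rect [594.5  49.2] [23.7 26.2] 80.6 mean [594.6  49.2] z 111.1
fin 2242 rect [538.   58.8] [29.6 12.5] 80.7 mean [538.1  58.9] z 77.8
444 [600.99736789  47.90580628 100.50940913]
```

Measured in one picture, the hub sits within 0.5 mm of the spindle position implied by the fin. Lowering with force checks.

>>> {"api": "play_rows", "payload": {"targets": [[1, 0, 0.05, 0.3, 0], [1, 0, 0.05, 0.6, 0], [1, 0, 0.05, 0.9, 0], [1, 0, 0.05, 1.2, 0], [1, 0, 0.05, 1.2, 0]]}}

```text
clock: 26.1
eef_pos: [585.9, 51.0, 103.2]
tool_rot: [-3.141, -0.001, 2.98]
force: [-0.6, 0.4, -1.8]
width: 22.8
gripper_force: 58.7
```

>>> {"api": "play_rows", "payload": {"targets": [[1, 0, 0, 0.3, 0], [1, 0, 0, 0.6, 0], [1, 0, 0, 0.9, 0], [1, 0, 0, 0.9, 0]]}}

```text
clock: 26.5
eef_pos: [585.9, 51.0, 94.3]
tool_rot: [-3.141, -0.001, 2.98]
force: [-0.6, -0.1, -1.5]
width: 22.7
gripper_force: 58.7
```

>>> {"api": "play_rows", "payload": {"targets": [[1, 0, 0, 0.3, 0], [1, 0, 0, 0.6, 0], [1, 0, 0, 0.8, 0], [1, 0, 0, 0.9, 0], [1, 0, 0, 0.9, 0]]}}

```text
clock: 27.0
eef_pos: [586.2, 51.0, 85.6]
tool_rot: [-3.142, -0.0, 2.98]
force: [1.1, -0.5, -1.6]
width: 22.3
gripper_force: 58.7
```

>>> {"api": "play_rows", "payload": {"targets": [[0.95, 0, 0, 0.05, 0], [0.85, 0, 0, 0.05, 0], [0.62, 0, 0, 0, 0], [0.62, 0, 0, 0, 0], [0.62, 0, 0, -1, 0], [0.62, 0, 0, -4, 0], [0.62, 0, 0, -8, 0], [0.62, 0, 0, -12, 0], [0.62, 0, 0, -12, 0], [0.62, 0, 0, -12, 0]]}}

```text
clock: 28.0
eef_pos: [586.9, 51.0, 207.6]
tool_rot: [3.141, 0.003, 2.98]
force: [-1.7, 0.0, -0.3]
width: 32.6
gripper_force: 0.0
```

Run:
```python
from seg import *
p,c,E,P,H,S,V=setup(sv="w11"); X,Y,Z=P[...,0],P[...,1],P[...,2]; near=(abs(X-596)<50)&(abs(Y-50)<50)
print(tool()[:3,3],ctrl.read_state()["width"])
rect("hub",near&(abs(Z-80)<2)&(S<70)&(X>575),80,c,E,P,200)
rect("flange",near&(abs(Z-52)<2.5)&(S<70)&(V>100),52,c,E,P,200)
rect("mark",((H<8)|(H>172))&(S>120)&near,52,c,E,P,8)
rect("pad",(H>20)&(H<34)&(S>150)&(Z>52)&(Z<70),62,c,E,P,100)
rect("fin",(Z>73)&(Z<84)&(S<90)&(X<565)&(X>500)&(Y>20)&(Y<90),78,c,E,P,50)
p,c,E,P,H,S,V=setup("top","top1")
red=((H<8)|(H>172))&(S>150); grn=(H>55)&(H<90)&(S>90)
v,u=np.nonzero(red|grn); Z=P[...,2]; X=P[...,0]; Y=P[...,1]
ok=(X<560)&(X>380)&(Y<0)
print("green");rect("g",grn&ok&(Z>20),34,c,E,P,60);print("red");rect("r",red&ok&(Z>20),34,c,E,P,60)
plan([(437,-60.5,120,90)])
```

```text
[586.02405825  50.90981768 206.20068213] 32.80623863931888
hub 1025 rect [594.9  49.3] [24.  24.8] 78.9 mean [594.8  49.3] z 80.0
flange 3138 rect [595.1  49.2] [59.2 60. ] 72.7 mean [590.8  50.2] z 52.0
mark 44 rect [572.8  54. ] [2.1 8.7] 80.7 mean [572.5  53.9] z 52.5
pad 699 rect [582.5 113.1] [20.8 20.5] 80.7 mean [582.7 114.5] z 61.9
fin 922 rect [538.5  58.9] [29.3 11.7] 80.7 mean [538.6  58.9] z 77.8
green
g 250 rect [ 445.1 -320. ] [37.1 37.8] 26.5 mean [ 444.7 -319.9] z 32.2
g 260 rect [ 426.4 -127.4] [37.1 37.4] 0.5 mean [ 425.9 -127. ] z 32.6
red
r 262 rect [ 446.2 -381. ] [38.9 37.9] 45.3 mean [ 446.1 -380.9] z 32.2
r 263 rect [ 436.7 -186.8] [37.4 39.3] 90.0 mean [ 437.1 -186.6] z 32.5
r 269 rect [ 429.5 -249.6] [37.1 39.8] 0.4 mean [ 429.4 -250.1] z 32.2
to [437.  -60.5 120.   90. ] shift [ 12.87 -13.39   8.53] spin 80.7 mm 204
```

The index plate is seated: hub top at z 80.0, flange at 52.0, and the pad is still up at 62. Now the pots, moving to look at the hidden green pot first.

>>> {"api": "play_rows", "payload": {"targets": [[0.3, 1, -1, 0, 7], [0.2, 3, -3, 0, 15], [0, 5, -5.2, 0, 23], [0, 7, -7.3, 0, 31], [0, 9, -9.4, 0, 39], [0, 11, -11.5, 0, 47], [0, 12.5, -13, 0, 55], [0, 12.9, -13.4, 0, 63], [0, 12.9, -13.4, 0, 71], [0, 12.9, -13.4, 0, 75]]}}

```text
clock: 29.1
eef_pos: [436.3, -60.6, 204.8]
tool_rot: [-3.139, -0.0, 1.666]
force: [-0.3, 0.5, -0.5]
width: 85.3
gripper_force: 0.0
```

>>> {"api": "play_rows", "payload": {"targets": [[0, 0, 0, 1, 5.7], [0, 0, 0, 2, 5.7], [0, 0, 0, 2, 5.7], [0, 0, 0, 2, 5.7]]}}

```text
clock: 29.5
eef_pos: [436.9, -60.5, 185.2]
tool_rot: [-3.14, -0.0, 1.573]
force: [-0.1, 0.1, -0.2]
width: 85.2
gripper_force: 0.0
```

```bash
cat > pot.py <<'E'
from seg import *
import sys
p,c,E,P,H,S,V=setup(); X,Y,Z=P[...,0],P[...,1],P[...,2]; s=ctrl.read_state()
print("tcp",tool()[:3,3].round(1),np.round(s["tool_rot"],3),s["clock"],round(s["width"],1))
red=((H<8)|(H>172))&(S>130); grn=(H>55)&(H<90)&(S>90); ok=(Z>27)&(Z<42)&(Y<0)
g=rect("g",grn&ok,34,c,E,P,150); r=rect("r",red&ok,34,c,E,P,150)
E
python3 pot.py
```

```text
tcp [437.2 -60.5 185.6] [-3.141 -0.     1.572] 29.55 85.7
g 2260 rect [470.6 -26.9] [38.8 38.3] 67.7 mean [470.5 -26.7] z 34.0
g 465 rect [ 428.  -115.7] [21.1 38.2] 79.5 mean [ 426.7 -116.1] z 33.9
r 1724 rect [ 436.7 -184.8] [39.2 42.3] 0.1 mean [ 436.8 -184.3] z 33.8
r 988 rect [ 432.  -240.7] [29.5 40.3] 73.4 mean [ 430.6 -241.5] z 33.6
```

One pot was knocked to (470.6,-26.9); I'll take it from there.

>>> {"api": "play_rows", "payload": {"targets": [[0, 1.2, 1.2, 1, 0], [0, 3, 3, 3, 0], [0, 3.35, 3.35, 6, 0], [0, 3.35, 3.35, 10, 0], [0, 3.35, 3.35, 14, 0], [0, 3.35, 3.35, 15.75, 0], [0, 3.35, 3.35, 15.75, 0], [0.5, 3.35, 3.35, 15.75, 0], [1, 3.35, 3.35, 15.75, 0], [1, 3.35, 3.35, 15.75, 0]]}}

```text
clock: 30.55
eef_pos: [471.5, -26.5, 28.6]
tool_rot: [3.14, -0.0, 1.572]
force: [0.4, 0.4, -0.0]
width: 44.1
gripper_force: 0.0
```

>>> {"api": "play_rows", "payload": {"targets": [[1, 0, 0, 0, 0], [1, 0, 0, 0, 0], [1, 0, 0, -1, 0], [1, 0, 0, -3, 0], [1, 0, 0, -6, 0], [1, 0, 0, -9, 0], [1, 0, 0, -9, 0]]}}

```text
clock: 31.25
eef_pos: [472.9, -27.3, 121.7]
tool_rot: [3.135, 0.001, 1.571]
force: [0.9, -0.7, -0.2]
width: 38.2
gripper_force: 60.3
```

Run:
```python
from seg import *
s=ctrl.read_state();print(s["width"],s["gripper_force"],np.round(s["force"],1))
plan([(588.6,-142.2,118,90),(588.6,-142.2,31.5,90)])
```

```text
38.165461172349566 60.316632986068726 [ 0.9 -0.7 -0.2]
to [ 588.6 -142.2  118.    90. ] shift [-11.49  11.57   0.37] spin 0.0 mm 163
to [ 588.6 -142.2   31.5   90. ] shift [0.   0.   8.65] spin 0 mm 86
```

>>> {"api": "play_rows", "payload": {"targets": [[1, -1.2, 1.2, 0, 0], [1, -3.5, 3.5, 0, 0], [1, -6, 6, 0, 0], [1, -8.5, 8.5, 0, 0], [1, -10.7, 10.8, 0, 0], [1, -11.5, 11.6, 0, 0], [1, -11.5, 11.6, 0, 0], [1, -11.5, 11.6, 0, 0]]}}

```text
clock: 32.05
eef_pos: [585.4, -140.5, 117.6]
tool_rot: [-3.139, -0.002, 1.572]
force: [0.3, -0.4, -0.7]
width: 38.4
gripper_force: 60.4
```

>>> {"api": "play_rows", "payload": {"targets": [[1, 0, 0, 1.5, 0], [1, 0, 0, 4, 0], [1, 0, 0, 6.5, 0], [1, 0, 0, 8, 0], [1, 0, 0, 8.6, 0], [1, 0, 0, 8.6, 0], [0.85, 0, 0, 8.6, 0], [0.4, 0, 0, 8.6, 0], [0.35, 0, 0, 8.6, 0], [0.35, 0, 0, 8.6, 0]]}}

```text
clock: 33.05
eef_pos: [587.0, -141.8, 32.4]
tool_rot: [3.141, 0.0, 1.571]
force: [0.1, -0.3, 0.6]
width: 55.5
gripper_force: 0.0
```

>>> {"api": "play_rows", "payload": {"targets": [[0.35, 0, 0, -1, 0], [0.35, 0, 0, -4, 0], [0.35, 0, 0, -8, 0], [0, 0, 0, -12, 0], [0, 0.5, -4, -14, 0], [0, 1, -8.5, -14, 0], [0, 1.4, -13, -14, 0], [0, 1.5, -16, -14, 0], [0, 1.5, -16.2, -14, 0], [0, 1.5, -16.2, -14, 0]]}}

```text
clock: 34.05
eef_pos: [425.2, -127.1, 173.1]
tool_rot: [3.14, -0.0, 1.571]
force: [1.3, -0.9, 0.3]
width: 85.6
gripper_force: 0.0
```

>>> {"api": "play_rows", "payload": {"targets": [[0, 0, 0, 0, 0], [0, 0, 0, 0, 0]]}}

```text
clock: 34.25
eef_pos: [426.4, -127.2, 172.4]
tool_rot: [3.14, 0.001, 1.572]
force: [-0.7, -0.2, 0.1]
width: 85.3
gripper_force: 0.0
```

```bash
python3 pot.py
python3 - <<'E'
from seg import *
plan([(426.2,-127.2,28,90)])
E
```

```text
tcp [ 426.1 -127.1  172.3] [3.141e+00 1.000e-03 1.572e+00] 34.3 85.0
r 2247 rect [ 436.9 -185.4] [39.4 42.3] 5.9 mean [ 436.8 -185.2] z 33.9
r 1864 rect [ 429.7 -248.2] [43.9 39. ] 88.9 mean [ 429.4 -248.1] z 33.8
to [ 426.2 -127.2   28.    90. ] shift [-1.000e-02  1.000e-02  1.443e+01] spin 0.1 mm 144
```

>>> {"api": "play_rows", "payload": {"targets": [[0, 0, 0, 2, 0], [0, 0, 0, 6, 0], [0, 0, 0, 10, 0], [0, 0, 0, 13.5, 0], [0, 0, 0, 14.4, 0], [0, 0, 0, 14.4, 0], [0.5, 0, 0, 14.4, 0], [1, 0, 0, 14.4, 0], [1, 0, 0, 14.4, 0], [1, 0, 0, 14.4, 0]]}}

```text
clock: 35.3
eef_pos: [425.7, -127.1, 29.6]
tool_rot: [3.139, 0.0, 1.572]
force: [-0.9, 1.0, 5.3]
width: 38.2
gripper_force: 59.7
```

>>> {"api": "play_rows", "payload": {"targets": [[1, 0, 0, 0, 0], [1, 0, 0, 0, 0], [1, 0, 0, -1, 0], [1, 0, 0, -3, 0], [1, 0, 0, -6, 0], [1, 0, 0, -9, 0], [1, 0, 0, -9, 0]]}}

```text
clock: 36.0
eef_pos: [426.7, -127.6, 121.5]
tool_rot: [3.136, 0.002, 1.572]
force: [0.7, 0.3, 0.5]
width: 38.4
gripper_force: 60.3
```

>>> {"api": "play_rows", "payload": {"targets": [[1, -0.7, 1.2, 0, 0], [1, -2, 3.4, 0, 0], [1, -3.6, 6, 0, 0], [1, -5.2, 8.5, 0, 0], [1, -6.6, 10.6, 0, 0], [1, -7.15, 11.5, 0, 0], [1, -7.15, 11.5, 0, 0], [1, -7.15, 11.5, 0, 0]]}}

```text
clock: 36.8
eef_pos: [538.5, -197.4, 117.8]
tool_rot: [-3.14, -0.002, 1.571]
force: [-0.6, 0.7, -0.1]
width: 38.5
gripper_force: 60.4
```

>>> {"api": "play_rows", "payload": {"targets": [[1, 0, 0, 1.5, 0], [1, 0, 0, 4, 0], [1, 0, 0, 6.5, 0], [1, 0, 0, 8, 0], [1, 0, 0, 8.6, 0], [1, 0, 0, 8.6, 0], [0.85, 0, 0, 8.6, 0], [0.4, 0, 0, 8.6, 0], [0.35, 0, 0, 8.6, 0], [0.35, 0, 0, 8.6, 0]]}}

```text
clock: 37.8
eef_pos: [540.2, -198.5, 32.3]
tool_rot: [3.141, 0.0, 1.571]
force: [-0.0, 0.8, 0.0]
width: 55.5
gripper_force: 0.0
```

>>> {"api": "play_rows", "payload": {"targets": [[0.35, 0, 0, -1, 0], [0.35, 0, 0, -4, 0], [0.35, 0, 0, -8, 0], [0, 0, 0, -12, 0], [0, 0.4, -3, -14, 0], [0, 0.8, -6.5, -14, 0], [0, 1.2, -9.5, -14, 0], [0, 1.25, -10.5, -14, 0], [0, 1.25, -10.5, -14, 0], [0, 1.25, -10.5, -14, 0]]}}

```text
clock: 38.8
eef_pos: [436.6, -186.4, 172.7]
tool_rot: [3.14, 0.001, 1.572]
force: [-0.0, 0.4, 0.4]
width: 85.3
gripper_force: 0.0
```

Run:
```python
from seg import *
plan([(436.8,-186.4,28,90)])
p,c,E,P,H,S,V=setup("top","top2"); X,Y,Z=P[...,0],P[...,1],P[...,2]
red=((H<8)|(H>172))&(S>150); grn=(H>55)&(H<90)&(S>90)
rect("g",grn&(Y<0)&(Z>20),36,c,E,P,60);rect("r",red&(Y<0)&(Z>20),34,c,E,P,60)
```

```text
to [ 436.8 -186.4   28.    90. ] shift [-0.    0.02 14.47] spin 0.1 mm 145
g 752 rect [ 711.5 -624.7] [ 59.2 132.5] 14.4 mean [ 716.5 -631.2] z 107.6
g 255 rect [ 586.9 -140.4] [37.7 37.7] 0.5 mean [ 587.3 -141.2] z 35.9
g 259 rect [ 538.8 -197.8] [37.5 37.7] 0.5 mean [ 539.3 -198. ] z 35.5
r 100 rect [ 746.8 -267.9] [25.3 29.2] 45.2 mean [ 745.4 -266.1] z 42.9
r 232 rect [ 447.4 -384. ] [39.1 33. ] 26.5 mean [ 446.7 -382.7] z 32.3
r 189 rect [ 438.5 -181. ] [27.4 39.1] 74.9 mean [ 438.2 -181.9] z 32.5
```

>>> {"api": "play_rows", "payload": {"targets": [[0, 0, 0, 2, 0], [0, 0, 0, 6, 0], [0, 0, 0, 10, 0], [0, 0, 0, 13.3, 0], [0, 0, 0, 14.2, 0], [0, 0, 0, 14.2, 0], [0.5, 0, 0, 14.2, 0], [1, 0, 0, 14.2, 0], [1, 0, 0, 14.2, 0], [1, 0, 0, 14.2, 0]]}}

```text
clock: 39.85
eef_pos: [435.8, -186.1, 31.7]
tool_rot: [3.139, 0.001, 1.572]
force: [-0.5, 0.5, 8.1]
width: 38.3
gripper_force: 59.5
```

>>> {"api": "play_rows", "payload": {"targets": [[1, 0, 0, 0, 0], [1, 0, 0, 0, 0], [1, 0, 0, -1, 0], [1, 0, 0, -3, 0], [1, 0, 0, -6, 0], [1, 0, 0, -9, 0], [1, 0, 0, -9, 0]]}}

```text
clock: 40.55
eef_pos: [436.8, -186.8, 123.6]
tool_rot: [3.136, 0.003, 1.572]
force: [-0.7, -0.6, -0.5]
width: 38.3
gripper_force: 60.3
```

>>> {"api": "play_rows", "payload": {"targets": [[1, -0.7, 1.2, 0, 0], [1, -2, 3.3, 0, 0], [1, -3.8, 6.2, 0, 0], [1, -5.6, 9.2, 0, 0], [1, -7.4, 12.2, 0, 0], [1, -9, 15, 0, 0], [1, -9.9, 16.4, 0, 0], [1, -9.9, 16.4, 0, 0], [1, -9.9, 16.4, 0, 0]]}}

```text
clock: 41.45
eef_pos: [598.0, -284.3, 119.5]
tool_rot: [-3.14, -0.001, 1.571]
force: [-1.0, -0.3, -1.1]
width: 38.2
gripper_force: 60.4
```

>>> {"api": "play_rows", "payload": {"targets": [[1, 0, 0, 1.5, 0], [1, 0, 0, 4, 0], [1, 0, 0, 6.5, 0], [1, 0, 0, 8, 0], [1, 0, 0, 8.4, 0], [1, 0, 0, 8.4, 0], [0.85, 0, 0, 8.4, 0], [0.4, 0, 0, 8.4, 0], [0.35, 0, 0, 8.4, 0], [0.35, 0, 0, 8.4, 0]]}}

```text
clock: 42.45
eef_pos: [599.2, -285.0, 36.6]
tool_rot: [3.141, 0.0, 1.571]
force: [-0.3, -0.6, 0.1]
width: 55.3
gripper_force: 0.0
```

>>> {"api": "play_rows", "payload": {"targets": [[0.35, 0, 0, -1, 0], [0.35, 0, 0, -4, 0], [0.35, 0, 0, -8, 0], [0, 0, 0, -12, 0], [0, 0.8, -4, -14, 0], [0, 1.7, -8.5, -14, 0], [0, 2.6, -13, -14, 0], [0, 3.4, -16.5, -14, 0], [0, 3.55, -17.15, -14, 0], [0, 3.55, -17.15, -14, 0]]}}

```text
clock: 43.45
eef_pos: [427.1, -249.5, 177.2]
tool_rot: [3.14, -0.0, 1.57]
force: [0.9, -0.3, 0.5]
width: 85.5
gripper_force: 0.0
```

>>> {"api": "play_rows", "payload": {"targets": [[0, 0, 0, 0, 0], [0, 0, 0, 0, 0]]}}

```text
clock: 43.65
eef_pos: [429.2, -250.0, 176.4]
tool_rot: [3.14, 0.001, 1.573]
force: [0.6, -0.4, 0.7]
width: 85.7
gripper_force: 0.0
```

Run:
```python
from seg import *
plan([(429.8,-249.6,28,90),(550.3,-338.4,28,90),(444.8,-320,28,90)])
p,c,E,P,H,S,V=setup("top","top3"); X,Y,Z=P[...,0],P[...,1],P[...,2]
red=((H<8)|(H>172))&(S>150); grn=(H>55)&(H<90)&(S>90)
rect("g",grn&(Y<0)&(Z>20)&(Z<50),34,c,E,P,60);rect("r",red&(Y<0)&(Z>20)&(Z<50),34,c,E,P,60)
```

```text
to [ 429.8 -249.6   28.    90. ] shift [ 0.04  0.06 14.84] spin 0.1 mm 148
to [ 550.3 -338.4   28.    90. ] shift [-8.88 12.05 -0.  ] spin 0 mm 150
to [ 444.8 -320.    28.    90. ] shift [  1.84 -10.55  -0.  ] spin 0 mm 107
g 161 rect [ 705.9 -587.8] [51.2 36.6] 30.8 mean [ 706.7 -588.2] z 24.9
g 254 rect [ 587.  -140.7] [37.7 37.8] 0.5 mean [ 587.5 -141.6] z 36.1
g 258 rect [ 538.9 -198.1] [37.5 37.8] 0.5 mean [ 539.4 -198.4] z 35.7
r 96 rect [ 746.8 -267.9] [25.3 29.3] 45.2 mean [ 745.6 -266.1] z 41.5
r 268 rect [ 599.6 -286.3] [37.9 40.4] 0.5 mean [ 599.2 -286.1] z 35.1
r 269 rect [ 429.5 -249.6] [37.1 39.8] 0.4 mean [ 429.4 -250.2] z 32.3
```

>>> {"api": "play_rows", "payload": {"targets": [[0, 0, 0, 2, 0], [0, 0, 0, 6, 0], [0, 0, 0, 10, 0], [0, 0, 0, 13.8, 0], [0, 0, 0, 14.8, 0], [0, 0, 0, 14.8, 0], [0.5, 0, 0, 14.8, 0], [1, 0, 0, 14.8, 0], [1, 0, 0, 14.8, 0], [1, 0, 0, 14.8, 0]]}}

```text
clock: 44.7
eef_pos: [428.4, -249.8, 29.9]
tool_rot: [3.139, 0.001, 1.572]
force: [0.3, 0.4, 7.9]
width: 38.8
gripper_force: 59.6
```

>>> {"api": "play_rows", "payload": {"targets": [[1, 0, 0, 0, 0], [1, 0, 0, 0, 0], [1, 0, 0, -1, 0], [1, 0, 0, -3, 0], [1, 0, 0, -6, 0], [1, 0, 0, -9, 0], [1, 0, 0, -9, 0]]}}

```text
clock: 45.4
eef_pos: [429.1, -250.7, 122.0]
tool_rot: [3.136, 0.004, 1.571]
force: [-0.2, -0.2, -0.8]
width: 38.9
gripper_force: 60.3
```

>>> {"api": "play_rows", "payload": {"targets": [[1, -0.7, 1, 0, 0], [1, -2.2, 3, 0, 0], [1, -4, 5.5, 0, 0], [1, -6, 8, 0, 0], [1, -7.8, 10.6, 0, 0], [1, -8.9, 12.1, 0, 0], [1, -8.9, 12.1, 0, 0], [1, -8.9, 12.1, 0, 0]]}}

```text
clock: 46.2
eef_pos: [547.5, -337.7, 117.7]
tool_rot: [-3.14, -0.001, 1.571]
force: [-0.4, 0.5, -0.2]
width: 38.5
gripper_force: 60.4
```

>>> {"api": "play_rows", "payload": {"targets": [[1, 0, 0, 1.5, 0], [1, 0, 0, 4, 0], [1, 0, 0, 6.5, 0], [1, 0, 0, 8, 0], [1, 0, 0, 8.6, 0], [1, 0, 0, 8.6, 0], [0.85, 0, 0, 8.6, 0], [0.4, 0, 0, 8.6, 0], [0.35, 0, 0, 8.6, 0], [0.35, 0, 0, 8.6, 0]]}}

```text
clock: 47.2
eef_pos: [548.6, -338.5, 32.3]
tool_rot: [3.141, 0.0, 1.571]
force: [-0.2, -0.0, -0.7]
width: 55.3
gripper_force: 0.0
```

>>> {"api": "play_rows", "payload": {"targets": [[0.35, 0, 0, -1, 0], [0.35, 0, 0, -4, 0], [0.35, 0, 0, -8, 0], [0, 0, 0, -12, 0], [0, 0.5, -3, -14, 0], [0, 1.2, -6.5, -14, 0], [0, 1.7, -9.5, -14, 0], [0, 1.85, -10.5, -14, 0], [0, 1.85, -10.5, -14, 0], [0, 1.85, -10.5, -14, 0]]}}

```text
clock: 48.2
eef_pos: [445.1, -320.3, 172.6]
tool_rot: [3.14, 0.001, 1.572]
force: [-0.8, 0.0, 0.8]
width: 85.5
gripper_force: 0.0
```

>>> {"api": "play_rows", "payload": {"targets": [[0, 0, 0, 0, 0], [0, 0, 0, 0, 0]]}}

```text
clock: 48.4
eef_pos: [444.6, -320.1, 172.0]
tool_rot: [3.141, 0.0, 1.573]
force: [0.3, -0.4, -0.5]
width: 85.3
gripper_force: 0.0
```

Run:
```python
from seg import *
plan([(444.8,-320.3,28,90),(641.4,-193.6,28,90),(446.5,-381,28,90),(650.3,-340,28,90)])
p,c,E,P,H,S,V=setup("top","top4"); X,Y,Z=P[...,0],P[...,1],P[...,2]
red=((H<8)|(H>172))&(S>150); grn=(H>55)&(H<90)&(S>90)
rect("g",grn&(Y<0)&(Z>20)&(Z<50),34,c,E,P,60);rect("r",red&(Y<0)&(Z>20)&(Z<50),34,c,E,P,60)
```

```text
to [ 444.8 -320.3   28.    90. ] shift [-0.02  0.02 14.4 ] spin 0.1 mm 144
to [ 641.4 -193.6   28.    90. ] shift [12.67 19.66 -0.  ] spin 0 mm 234
to [ 446.5 -381.    28.    90. ] shift [-18.74 -19.49  -0.  ] spin 0 mm 270
to [ 650.3 -340.    28.    90. ] shift [ 4.1  20.38 -0.  ] spin 0 mm 208
g 222 rect [ 694.8 -576.5] [51.6 90.5] 32.6 mean [ 693.1 -580.7] z 22.4
g 75 rect [ 683.8 -629.6] [34.6 44.5] 4.5 mean [ 682.2 -631.6] z 21.3
g 257 rect [ 587.  -140.7] [37.7 37.8] 0.5 mean [ 587.5 -141.4] z 35.9
g 252 rect [ 538.9 -198.1] [37.5 37.8] 0.5 mean [ 539.4 -198.5] z 35.4
g 246 rect [ 445.1 -320. ] [37.1 37.8] 26.5 mean [ 444.7 -320. ] z 31.9
r 98 rect [ 746.6 -267.8] [26.5 27.8] 39.3 mean [ 745.4 -266.3] z 42.1
r 268 rect [ 599.6 -286.3] [37.9 40.4] 0.5 mean [ 599.2 -286.1] z 35.6
r 255 rect [ 546.7 -338.2] [37.4 38.2] 44.7 mean [ 546.9 -338.1] z 35.2
```

>>> {"api": "play_rows", "payload": {"targets": [[0, 0, 0, 2, 0], [0, 0, 0, 6, 0], [0, 0, 0, 10, 0], [0, 0, 0, 13.5, 0], [0, 0, 0, 14.4, 0], [0, 0, 0, 14.4, 0], [0.5, 0, 0, 14.4, 0], [1, 0, 0, 14.4, 0], [1, 0, 0, 14.4, 0], [1, 0, 0, 14.4, 0]]}}

```text
clock: 49.45
eef_pos: [444.3, -320.4, 29.9]
tool_rot: [3.139, 0.001, 1.572]
force: [-0.4, 0.8, 7.2]
width: 38.6
gripper_force: 59.7
```

>>> {"api": "play_rows", "payload": {"targets": [[1, 0, 0, 0, 0], [1, 0, 0, 0, 0], [1, 0, 0, -1, 0], [1, 0, 0, -3, 0], [1, 0, 0, -6, 0], [1, 0, 0, -9, 0], [1, 0, 0, -9, 0]]}}

```text
clock: 50.15
eef_pos: [445.1, -321.8, 122.5]
tool_rot: [3.136, 0.005, 1.571]
force: [0.4, -1.4, -0.6]
width: 38.4
gripper_force: 60.3
```

>>> {"api": "play_rows", "payload": {"targets": [[1, 0.7, 1, 0, 0], [1, 2, 3.2, 0, 0], [1, 4, 6.2, 0, 0], [1, 6, 9.3, 0, 0], [1, 8, 12.4, 0, 0], [1, 10, 15.5, 0, 0], [1, 11.8, 18.3, 0, 0], [1, 12.6, 19.6, 0, 0], [1, 12.6, 19.6, 0, 0], [1, 12.6, 19.6, 0, 0]]}}

```text
clock: 51.15
eef_pos: [638.3, -193.5, 117.1]
tool_rot: [-3.139, -0.0, 1.572]
force: [-0.4, 0.1, -0.3]
width: 38.5
gripper_force: 60.3
```

>>> {"api": "play_rows", "payload": {"targets": [[1, 0, 0, 1.5, 0], [1, 0, 0, 4, 0], [1, 0, 0, 6.5, 0], [1, 0, 0, 8, 0], [1, 0, 0, 8.6, 0], [1, 0, 0, 8.6, 0], [0.85, 0, 0, 8.6, 0], [0.4, 0, 0, 8.6, 0], [0.35, 0, 0, 8.6, 0], [0.35, 0, 0, 8.6, 0]]}}

```text
clock: 52.15
eef_pos: [639.5, -194.2, 32.2]
tool_rot: [3.141, 0.0, 1.571]
force: [-0.0, 0.3, -0.6]
width: 55.6
gripper_force: 0.0
```

>>> {"api": "play_rows", "payload": {"targets": [[0.35, 0, 0, -1, 0], [0.35, 0, 0, -4, 0], [0.35, 0, 0, -8, 0], [0.35, 0, 0, -12, 0], [0.3, 0, 0, -14, 0]]}}

```text
clock: 52.65
eef_pos: [640.8, -195.2, 176.9]
tool_rot: [3.137, 0.003, 1.571]
force: [-0.3, -0.5, 0.2]
width: 60.1
gripper_force: 0.0
```

>>> {"api": "play_rows", "payload": {"targets": [[0, -1.5, -1.5, 0, 0], [0, -4.5, -4.6, 0, 0], [0, -7.5, -7.7, 0, 0], [0, -10.5, -10.8, 0, 0], [0, -13.5, -13.9, 0, 0], [0, -16.3, -17, 0, 0], [0, -18.2, -19, 0, 0], [0, -18.75, -19.5, 0, 0], [0, -18.75, -19.5, 0, 0], [0, -18.75, -19.5, 0, 0]]}}

```text
clock: 53.65
eef_pos: [446.0, -380.3, 172.3]
tool_rot: [3.141, -0.001, 1.573]
force: [1.5, 0.9, -0.8]
width: 85.1
gripper_force: 0.0
```

Run:
```python
from seg import *
plan([(446.5,-381,28,90),(650.3,-340,28,90)])
p,c,E,P,H,S,V=setup("top","top5"); X,Y,Z=P[...,0],P[...,1],P[...,2]
red=((H<8)|(H>172))&(S>150); grn=(H>55)&(H<90)&(S>90)
rect("g",grn&(Y<0)&(Y>-450)&(Z>20)&(Z<50),34,c,E,P,60);rect("r",red&(Y<0)&(Z>20)&(Z<50),34,c,E,P,40)
```

```text
to [ 446.5 -381.    28.    90. ] shift [-0.07  0.05 14.43] spin 0.1 mm 144
to [ 650.3 -340.    28.    90. ] shift [ 4.1  20.38 -0.  ] spin 0 mm 208
g 255 rect [ 638.8 -196.3] [37.6 38.2] 45.1 mean [ 638.7 -196. ] z 35.7
g 256 rect [ 587.  -140.7] [37.7 37.8] 0.5 mean [ 587.5 -141.5] z 35.5
g 259 rect [ 538.9 -198.1] [37.5 37.8] 0.5 mean [ 539.4 -198.3] z 35.9
r 95 rect [ 746.8 -267.9] [25.3 29.2] 45.2 mean [ 745.2 -266. ] z 41.7
r 270 rect [ 599.6 -286.3] [37.9 40.4] 0.5 mean [ 599.2 -286. ] z 35.6
r 258 rect [ 546.7 -338.2] [37.7 38.2] 0.5 mean [ 546.9 -338. ] z 35.4
r 265 rect [ 445.7 -380.4] [40.1 37.4] 89.4 mean [ 446.  -380.6] z 32.6
```

>>> {"api": "play_rows", "payload": {"targets": [[0, 0, 0, 2, 0], [0, 0, 0, 6, 0], [0, 0, 0, 10, 0], [0, 0, 0, 13.5, 0], [0, 0, 0, 14.4, 0], [0, 0, 0, 14.4, 0], [0.5, 0, 0, 14.4, 0], [1, 0, 0, 14.4, 0], [1, 0, 0, 14.4, 0], [1, 0, 0, 14.4, 0]]}}

```text
clock: 54.7
eef_pos: [445.4, -382.0, 30.1]
tool_rot: [3.139, 0.001, 1.571]
force: [-0.2, 0.7, 7.5]
width: 38.2
gripper_force: 59.9
```

>>> {"api": "play_rows", "payload": {"targets": [[1, 0, 0, 0, 0], [1, 0, 0, 0, 0], [1, 0, 0, -1, 0], [1, 0, 0, -3, 0], [1, 0, 0, -6, 0], [1, 0, 0, -9, 0], [1, 0, 0, -9, 0]]}}

```text
clock: 55.4
eef_pos: [446.0, -383.7, 122.8]
tool_rot: [3.136, 0.005, 1.571]
force: [1.0, -1.0, -0.8]
width: 38.3
gripper_force: 60.3
```

>>> {"api": "play_rows", "payload": {"targets": [[1, 0.2, 1.2, 0, 0], [1, 0.7, 3.5, 0, 0], [1, 1.3, 6.7, 0, 0], [1, 2, 10, 0, 0], [1, 2.7, 13.3, 0, 0], [1, 3.3, 16.5, 0, 0], [1, 3.9, 19.3, 0, 0], [1, 4.1, 20.3, 0, 0], [1, 4.1, 20.3, 0, 0], [1, 4.1, 20.3, 0, 0]]}}

```text
clock: 56.4
eef_pos: [645.7, -340.8, 117.5]
tool_rot: [-3.139, -0.0, 1.57]
force: [0.3, -0.2, -0.5]
width: 38.6
gripper_force: 60.3
```

>>> {"api": "play_rows", "payload": {"targets": [[1, 0, 0, 1.5, 0], [1, 0, 0, 4, 0], [1, 0, 0, 6.5, 0], [1, 0, 0, 8, 0], [1, 0, 0, 8.6, 0], [1, 0, 0, 8.6, 0], [0.85, 0, 0, 8.6, 0], [0.4, 0, 0, 8.6, 0], [0.35, 0, 0, 8.6, 0], [0.35, 0, 0, 8.6, 0]]}}

```text
clock: 57.4
eef_pos: [647.8, -340.4, 32.2]
tool_rot: [3.141, 0.0, 1.571]
force: [0.9, -0.2, -0.4]
width: 55.8
gripper_force: 0.0
```

>>> {"api": "play_rows", "payload": {"targets": [[0.35, 0, 0, -1, 0], [0.35, 0, 0, -4, 0], [0.35, 0, 0, -8, 0], [0.35, 0, 0, -12, 0], [0.3, 0, 0, -14, 0], [0.3, 0, 0, -14, 0]]}}

```text
clock: 58.0
eef_pos: [649.2, -342.1, 177.4]
tool_rot: [3.135, 0.004, 1.572]
force: [0.2, -0.3, 0.2]
width: 59.7
gripper_force: 0.0
```

>>> {"api": "play_rows", "payload": {"targets": [[0.3, 0, -3, -1, 0], [0.3, 0, -7, -2, 0], [0.3, 0, -12, -2, 0], [0.3, 0, -16, -2, 0], [0.3, 0, -18, -2, 0], [0.3, 0, -18, -2, 0], [0.3, 0, -18, -2, 0]]}}

```text
clock: 58.7
eef_pos: [468.1, -340.2, 192.1]
tool_rot: [3.141, -0.001, 1.571]
force: [0.6, 0.0, -0.3]
width: 59.6
gripper_force: 0.0
```

Run:
```python
from seg import *
p,c,E,P,H,S,V=setup("top","top6"); X,Y,Z=P[...,0],P[...,1],P[...,2]
save("top6z",cv2.resize(p[80:380,130:530],(800,600),interpolation=cv2.INTER_CUBIC))
red=((H<8)|(H>172))&(S>150); grn=(H>55)&(H<90)&(S>90)
def fr(o,yaw,q):
    a=np.radians(yaw); d=np.array(q)-o; return np.round([d@[np.cos(a),np.sin(a)],d@[-np.sin(a),np.cos(a)]],1)
for _,r,m in rect("g",grn&(Y<0)&(Y>-450)&(Z>20)&(Z<50),37,c,E,P,60): print(fr([590.1,-170.2],3,r[0]))
for _,r,m in rect("r",red&(Y<0)&(Z>20)&(Z<50),37,c,E,P,40): print(fr([600.7,-313.2],-.9,r[0]))
yel=(H>18)&(H<33)&(S>150)
rect("brass",yel&(Z<30)&(Y>200)&(X<540),21,c,E,P,100)
rect("pad",yel&(Y>90)&(Y<130)&(X>560)&(X<605),62,c,E,P,20)
rect("hub",(abs(Z-79)<4)&(abs(X-597)<25)&(abs(Y-50)<25),80,c,E,P,20)
rect("fin",(abs(Z-77)<5)&(abs(X-539)<20)&(abs(Y-60)<25),78,c,E,P,20)
rect("brassfin",(abs(Z-52)<5)&(abs(X-421)<25)&(abs(Y-273)<25),53,c,E,P,20)
s=ctrl.read_state();print(s["clock"],s["eef_pos"],s["width"])
```

```text
g 255 rect [ 638.2 -195.4] [38.7 38. ] 26.4 mean [ 638.2 -195.5] z 35.4
g 255 rect [ 586.8 -140.3] [37.6 37.7] 0.5 mean [ 587.1 -141.1] z 35.8
g 257 rect [ 538.7 -197.6] [37.4 37.7] 0.5 mean [ 539.3 -197.8] z 35.7
[ 46.8 -27.7]
[-1.7 30.1]
[-52.7 -24.7]
r 100 rect [ 746.1 -267.2] [25.3 29.1] 44.7 mean [ 744.8 -265.2] z 42.1
r 250 rect [ 646.7 -338.8] [38.1 38.4] 0.6 mean [ 646.3 -339.8] z 35.6
r 267 rect [ 599.3 -285.6] [37.8 40.3] 0.5 mean [ 599.  -285.3] z 35.8
r 257 rect [ 546.6 -337.3] [37.6 38.1] 0.5 mean [ 546.8 -337.1] z 35.5
[144.7  48.3]
[ 46.4 -24.9]
[-1.8 27.6]
[-53.7 -25. ]
brass 731 rect [462.  267.1] [ 56.2 105.2] 85.6 mean [457.  266.5] z 20.0
pad 105 rect [582.9 113.4] [22.7 21.7] 81.1 mean [583.  113.2] z 61.1
hub 97 rect [595.2  50.1] [23.4 23.9] 79.3 mean [595.3  50.2] z 79.0
fin 78 rect [538.9  59.6] [29.6 11.7] 79.3 mean [538.9  59.7] z 76.7
brassfin 77 rect [421.5 269.7] [31.1 12.5] 83.7 mean [421.4 269.6] z 52.3
58.75 [ 468.85097848 -340.067689    191.96179717] 59.78559433302395
```

View pics/top6z.png

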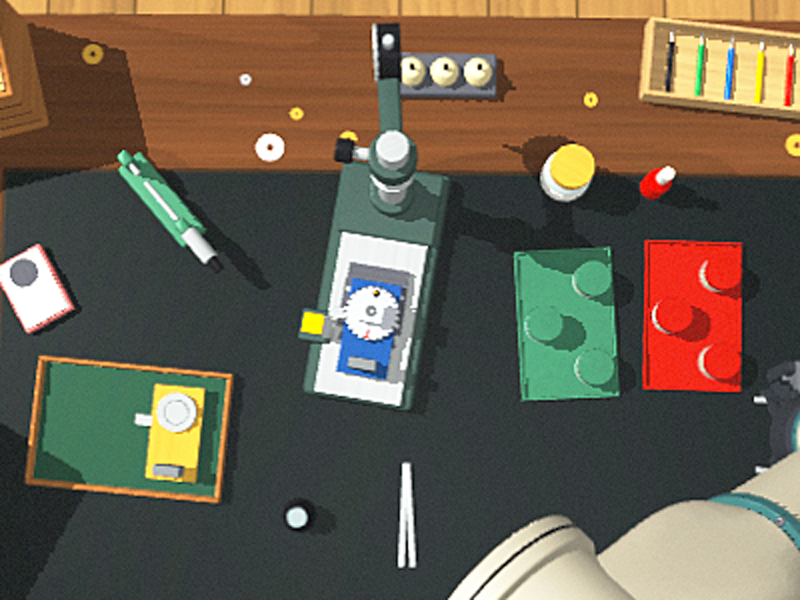

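The picture shows everything in place: brass carrier flat in the tray (175,430), index plate seated on the blue carrier (372,312), three pots in each tray, and the bystanders unmoved. The numbers agree, so I'm handing in.

```bash
python3 -c "
from cell import ctrl
print(ctrl.finish_job())"
```

```text
the job is handed in; nothing more can be done
None
```

I handed the job in at about 59 s of robot time: brass carrier flat in the wooden tray, blue carrier locked home with the index plate seated, and all six pots standing in the trays of their colour; no verdict came back, but the final top view showed all of this in place.

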